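# Set up the turntable and raking lamp for fossil slates

## Task

Get the photo turntable ready: drop the brass key into the slot across the drive shaft, centred, then slide the platter onto the shaft with its keyways over the key until it sits fully home. Lay every small slate fragment lying on this bench flat on the platter's deck, imprint up, none on top of another, and swivel the yellow lamp so that it points at the turntable's shaft, with its head tilted 25 degrees down. Leave the pot, the brush and the jar where they are.

Things in the scene. Friction and masses are not known exactly. Their poses are not given: they have to be found in the camera images.
- slot (a point): slot milled right across the top of the turntable's upright steel stub shaft (fixed, place and yaw vary): 12.4 mm wide, 12 mm deep, open at both ends, upper edges chamfered (18 mm wide at the very top). Point: centre of the slot's floor, 50 mm above the bench; z up, x along the slot, y across. Half a turn makes no difference
- flange (a point): centre of the aluminium flange at the foot of the shaft: 90 mm across, flat top 40 mm above the bench, which carries the platter; the shaft rises 22 mm above it, 30 mm thick at its foot, the slotted nose above the slot's floor about 24 mm, with a cone between that leads the platter in. Below it is a grey round housing 150 mm across, 22 mm high, with a small black switch box (look only) at its edge
- key_mid (a point): loose brass cross key, a bar 46 mm long (x), 10 wide (y), 16 high (z), upper edges bevelled (2 x 4 mm), 60 g, starts flat on the bench. Point: its centre. Seated, the centre is 8 mm above the slot point; it stands 4 mm proud and sticks out 8 mm or more at each end, so fingers holding it by its two ends clear the shaft. Nothing stops it sliding lengthwise in the slot: centre it
- hub_mid (a point): blue rectangular hub of the loose platter (500 g, starts flat on the bench): 61 (x) by 50 mm (y, grip these flats), top 34 mm above the platter's underside. Right through go a bore 33.4 mm wide and two opposite keyways along x, 14.4 mm wide, 52 mm from end to end. Point: on the axis, 17 mm above the underside; z up. Half a turn makes no difference. Home: 7 mm above the slot point; 26 mm higher if not keyed
- deck (a point): centre of the platter's deck level, on its axis, 8 mm above the underside. White disc 190 mm across, 8 mm thick; at its edge a rim 4 mm wide stands 5 mm above the deck. The deck is free from the hub out to 91 mm from the axis. Four light grey spots 58 mm from the axis along +x, +y, -x, -y (frame as the hub's) mark good places for slates
- lamp_swivel (a joint): swivel of the raking lamp about its upright post, rad, anticlockwise from above positive, 0 = as the base faces; travel -1.4 to 1.4; stiff (0.18 N m), stays where left
- lamp_head (a joint): tilt of the lamp head about a level axis through lamp_pivot, rad; 0 = beam level, positive = lens down; 25 degrees is 0.436; travel -0.6 to 1.0; stiff (0.22 N m), stays where left
- lamp_pivot (a point): where the lamp's swivel and tilt axes cross, 196 mm above the bench, on a post on a round base 90 mm across (fixed, place and yaw vary). The frame turns with the swivel, not with the tilt: z up, x level along the beam towards the lens, y the tilt axis. The yellow housing (60 mm across at the lens) reaches 62 mm forward of this point
- lamp_grip (a point): point in the red fin at the rear of the lamp head, 85 mm behind the pivot (head -x) and 27 mm above it (head +z). Fin 12 mm thick (y), 24 mm long (x), top edge 15 mm above this point, lower edge 33 mm below. The frame turns with swivel and tilt, x towards the lens. Held across its 12 mm, the head can be swung and tilted; the fin rises as the lens goes down and may turn between the fingers
- slateA_mid (a point): a dark grey slate fragment with a tan fern imprint on top, 42 x 40 mm (x by y, its two y sides parallel), 16 mm thick, 70 g, loose, starting flat on the bench imprint up; some starts lack it. Point at its centre, 8 mm above its underside
- slateB_mid (a point): a dark grey slate fragment with a tan fern imprint on top, 40 x 36 mm (x by y, its two y sides parallel), 16 mm thick, 70 g, loose, starting flat on the bench imprint up; some starts lack it. Point at its centre, 8 mm above its underside
- slateC_mid (a point): a dark grey slate fragment with a tan fern imprint on top, 42 x 38 mm (x by y, its two y sides parallel), 16 mm thick, 70 g, loose, starting flat on the bench imprint up; some starts lack it. Point at its centre, 8 mm above its underside
- slateD_mid (a point): a dark grey slate fragment with a tan fern imprint on top, 38 x 34 mm (x by y, its two y sides parallel), 16 mm thick, 70 g, loose, starting flat on the bench imprint up; some starts lack it. Point at its centre, 8 mm above its underside
- pot_mid (a point): a potted seedling in a terracotta pot, 96 mm across and 78 mm high (about 190 mm with the plant); bystander; point half-way up the pot
- brush_grip (a point): a cleaning brush lying on the bench, 190 mm long; bystander; point on its handle
- jar_mid (a point): a lidded consolidant jar, 48 mm across, 60 mm high; bystander; point half-way up
Things that resemble listed ones, but are neither listed nor needed, are in the scene too. What is shaped like the part that bears slateA_mid but purple or red is not meant.

How it is judged (in metres and radians):
On the way, in this order (a step that is already met when the one before it is completed fails the run):
1. the key lies seated and centred in the shaft slot, let go (horizontal distance between key_mid and slot below 0.006 m and z of key_mid in the frame of slot between 0.005 and 0.011 m and angle between the x axis of key_mid and the x axis of slot, either way round below 0.14 rad and angle between key_mid's own z axis and vertical below 0.1 rad and contact force between the fingers and key below 0.3 N), for 0.2 s.
2. the platter sits fully home on the shaft, keyways over the seated key (horizontal distance between hub_mid and slot below 0.004 m and z of hub_mid in the frame of slot between 0.004 and 0.0095 m and angle between the x axis of hub_mid and the x axis of slot, either way round below 0.25 rad and angle between hub_mid's own z axis and vertical below 0.06 rad and horizontal distance between key_mid and slot below 0.006 m and z of key_mid in the frame of slot between 0.005 and 0.011 m and angle between the x axis of key_mid and the x axis of slot, either way round below 0.14 rad and angle between key_mid's own z axis and vertical below 0.1 rad), for 0.2 s.
At the end, for the whole second after the job is handed in: Key seated, centred within 6 mm; platter home: axis within 4 mm, at most 2.5 mm high, level; every slate present flat on the deck, centre within 80 mm of the axis, not stacked; lamp beam passes within 30 mm of the shaft in plan, tilt 25 +- 5 degrees; all at rest, let go (all of step 2 and horizontal distance between each of slateA_mid, slateB_mid, slateC_mid, slateD_mid and hub_mid below 0.08 m and z of slateA_mid in the frame of hub_mid between -0.005 and 0.003 m and angle between each of slateA_mid, slateB_mid, slateC_mid, slateD_mid's own z axis and vertical below 0.1 rad and z of slateB_mid in the frame of hub_mid between -0.005 and 0.003 m and z of slateC_mid in the frame of hub_mid between -0.005 and 0.003 m and z of slateD_mid in the frame of hub_mid between -0.005 and 0.003 m and y of slot in the frame of lamp_pivot between -0.03 and 0.03 m and x of slot in the frame of lamp_pivot above 0 m and value of joint lamp_head between 0.346 and 0.526 rad and linear speed of each of platter, key, slateA, slateB, slateC, slateD below 0.02 m/s and contact force between the fingers and anything else below 0.3 N); the robot touches nothing.
It fails at once if pot, brush or jar displaced by more than 30 mm (distance of any of pot_mid, brush_grip, jar_mid from where it was at the start of the episode above 0.03 m).
Of slateA, slateB, slateC, slateD only 2 to 4 are there at a start; the rules pass over those that are not, and their reading is None.
At some moment in a run one of slateA, slateB, slateC, slateD may be knocked a few centimetres aside while the robot is not near it.
It also fails if it takes over 208 s, if anything falls off the work surface, if the arm or the gripper's body presses on something with over 40 N, if the wrist force passes 120 N, or if a joint passes its speed limit or range.

## Robot

A 6-joint arm with a two-finger parallel gripper is mounted at the origin on the work surface. World frame = base frame: x ahead of the robot, y to its left, z up, the work surface at z = 0. Lengths are in mm, angles in rad, forces in N, time in s.
With the tool pointing down it reaches from about 275 to 750 mm from the base axis. Payload 10.2 kg.
Tool frame: the origin (TCP) lies midway between the tips of the shut fingers; the grasp point (between the pads) lies 19 mm behind it; z points along the fingers, y is the line along which they close (so a half turn about z gives the same grasp; the last joint's range is limited). The gripper opens to 85 mm and grips with 20 to 120 N. Pads are 22 mm wide; open, the fingers measure 114 mm over their backs; the gripper's body (76 mm by 85 mm) begins 54 mm behind the grasp point. The pads swing forward as they close: fully open they stand 13 mm farther back than shut.
Start: joints at [-1.469, 0.313, 1.498, -0, 1.331, -0.223], TCP at [167.525, -497.561, 231.294] pointing down, gripper open.
Joint ranges: [-2.94, 2.94], [-0.97, 2.17], [0.19, 2.56], [-1.23, 4.37], [0.02, 3.11], [-2.88, 2.88]. Speed limits (rad/s): [2.39, 2.39, 3.01, 3.14, 3.14, 3.14].

## Interface

Orientations are given as a unit quaternion [w, x, y, z].
In Python, from rig import ctrl gives the robot as it stands.
- The arm moves only by the tool send_rows, never from a script. Its argument "targets" is a list of rows, each an object with "offset": the shift along the world's x, y, z in cm, a list of three; "spin": the turn about the world's z in rad. A call has 1 to 8 rows; each row is the pose to reach, as a shift and turn from the pose commanded when the call began; what a row does not reach only later rows make up. A row lasts 1/12 s, in which the tool goes at most 41.7 mm and 7.16 degrees, less where a joint would pass 70% of its speed; a pose out of reach is approached as far as the arm can. A call with a gripper value outside its range is refused whole. "grip" is the opening, from 0 (shut) to 1 (fully open), set as the call begins (left out, the last holds). The fingers move at their own pace and stop on an object; "squeeze" is the grip in N (left out, the last holds). Time passes only in rows, so rows that repeat a pose let the fingers close. It gives the time, the measured TCP pose, the force, the opening and the grip force at its end, in the units of the state.
- ctrl.sense(): the state, without advancing time (a new reading comes with each control period).
- ctrl.capture(name): name is "scene" or "top" or "wrist"; returns (picture, depth): 480x640x3 uint8, red, green, blue; 480x640 float32, mm along the optical axis (not along the pixel's ray), 0 where there is no reading.
- ctrl.calibration(name): a dict with "fx", "fy", "cx", "cy" (pixels), "view" (4x4, takes a point from world to camera coordinates); the wrist camera has in their place "mount" (4x4, takes a point from camera to tool coordinates, whose origin is the TCP and whose axes are the flange's). Camera axes: x right, y down, z forward; pixel columns grow to the right and rows downward; lengths in mm; the calibration is good to about 2 mm. A picture is of the moment at which its call begins: read the wrist's pose just before it. calibration takes no time and is no camera call.
- ctrl.finish_job(): hands the job in; it is judged then, once.
Trained networks look in the newest picture that a camera, given by its name, has taken for a name from the list of things; names that differ only in an ending like _2 or _b are one class to them, and where a whole thing is asked for, a point or a joint stands for the part that bears it (a point fixed in the world has none). Each returns a list of dicts, best first, with "conf" (0 to 1); they miss things now and then, are a little off and sometimes report something else, mostly with a low value. They report only what shows in the picture. A call takes as long as a camera call. They do not tell look-alikes from the thing itself.
- ctrl.search_frame(camera, query): "box" ([left, top, right, bottom] in pixels, round what is visible of it).
- ctrl.place_of(camera, query): "uv" ([column, row] in pixels: a listed point, or the origin of a listed thing).
The state is a dict: "time_s": time; "joints": joint angles; "dq": joint speeds; "tau": joint torques, N m; "eef_pos": TCP position; "ee_rot": TCP orientation; "force": force on the tool from outside, world axes, zero at the start; "wrist_torque": the same for the moment, N m; "grip_width": opening from 0.0 (shut) to 1.0 (fully open); "grip_force": force on a finger pad.
Only numpy, scipy, OpenCV 4.12 (cv2) and the standard library are available. Lean on these libraries where they do the work, as an engineer would, in place of code of your own. Each camera call takes 0.05 s, during which the arm holds its last target. There are 200 camera calls.

## Working session

There is one attempt and no reset: what is moved stays moved. The work goes in short steps, Python scripts to look and compute and a tool call to move; the robot and the scene stay as the last step left them, time stands still between calls to the robot, and variables do not carry over. Pictures are saved under pics/ and viewed, at most 14 in all, crops included, and the job is handed in when it is done.

Besides the shell and the picture viewer there is one more tool, called as name(argument=value, ...), one argument or row to a line, values as JSON. send_rows: Moves the arm, as the interface text tells. Its arguments: {"type":"object","properties":{"targets":{"type":"array"},"grip":{"type":"number"},"squeeze":{"type":"number"}},"required":["targets"]}

```bash
ls; mkdir -p pics; cat > h.py <<'E'
import numpy as np,cv2
from rig import ctrl
from scipy.spatial.transform import Rotation as R
def T():
    s=ctrl.sense(); M=np.eye(4); q=s["ee_rot"]
    M[:3,:3]=R.from_quat([q[1],q[2],q[3],q[0]]).as_matrix(); M[:3,3]=s["eef_pos"]; return M
def cam2w(name):
    c=ctrl.calibration(name)
    return c,(T()@np.array(c["mount"]) if name=="wrist" else np.linalg.inv(np.array(c["view"])))
def cloud(d,c,M):
    v,u=np.mgrid[:480,:640]
    P=np.stack([(u-c["cx"])/c["fx"]*d,(v-c["cy"])/c["fy"]*d,d,np.ones_like(d)],-1)@M.T
    P=P[...,:3]; P[d<=0]=np.nan; return P
def shot(name,fn=None):
    c,M=cam2w(name); im,d=ctrl.capture(name)
    if fn: cv2.imwrite("pics/"+fn,im[...,::-1])
    return im,cloud(d,c,M),c,M
def ray(uv,z,c,M):
    r=M[:3,:3]@np.array([(uv[0]-c["cx"])/c["fx"],(uv[1]-c["cy"])/c["fy"],1]); o=M[:3,3]
    return o+r*(z-o[2])/r[2]
E
python3 - <<'E'
from h import *
np.set_printoptions(precision=1,suppress=True)
for n in("top","scene"):
    im,P,c,M=shot(n,n+"0.png"); np.savez("/tmp/"+n,im=im,P=P)
    print(n,M[:3,3],M[:3,2])
    hs=dict(slot=50,flange=40,key_mid=8,hub_mid=17,lamp_pivot=196,lamp_grip=223,slateA_mid=16,slateB_mid=16,slateC_mid=16,slateD_mid=16,pot_mid=39,brush_grip=10,jar_mid=30)
    for q,z in hs.items():
        for r in ctrl.place_of(n,q)[:5]:
            print(q,round(r["conf"],2),np.array(r["uv"]),ray(r["uv"],z,c,M))
print(ctrl.sense())
E
```

```text
pics
top [ 468.3  -78.1 1198.2] [ 0.1  0.  -1. ]
slot 0.66 [296.6 222.6] [622.7  -3.5  50. ]
flange 0.92 [298.8 224. ] [620.9  -7.6  40. ]
key_mid 0.55 [225.6 217.5] [642.1 158.    8. ]
hub_mid 0.75 [183.8 291.5] [478.5 246.7  17. ]
lamp_pivot 0.58 [457.4 243.3] [ 560.  -312.6  196. ]
lamp_grip 0.78 [481.3 286.6] [ 478.9 -346.1  223. ]
lamp_grip 0.18 [297.1 223.5] [597.8 -15.7 223. ]
slateA_mid 0.64 [370.  322.6] [ 406.4 -159.2   16. ]
slateA_mid 0.54 [321.7 344.8] [360.2 -53.9  16. ]
slateD_mid 0.67 [278.  307.3] [441.7  40.5  16. ]
pot_mid 0.55 [393.7 178.5] [ 718.5 -215.9   39. ]
brush_grip 0.8 [280.3 154.5] [783.7  34.9  10. ]
jar_mid 0.63 [330.9 148.6] [790.  -79.5  30. ]
jar_mid 0.23 [297.5 224. ] [622.3  -4.2  30. ]
scene [1020.3 -621.2  717.4] [-0.5  0.6 -0.6]
slot 0.86 [364.5 270.2] [626.3   1.2  50. ]
flange 0.84 [365.6 276.5] [632.6  -2.8  40. ]
flange 0.4 [413.7 346.7] [795.1 -90.2  40. ]
flange 0.35 [409. 248.] [650.6 126.2  40. ]
key_mid 0.59 [408.1 247.8] [631.2 160.8   8. ]
hub_mid 0.89 [373.4 203.1] [483.  239.5  17. ]
lamp_pivot 0.65 [205.3 292.2] [ 565.9 -322.1  19
[... 248 characters left out ...]
164.7   16. ]
slateA_mid 0.62 [248.6 240.5] [358.  -53.8  16. ]
slateD_mid 0.47 [309.8 238. ] [453.4  39.7  16. ]
pot_mid 0.71 [334.  369.1] [ 720.9 -212.1   39. ]
brush_grip 0.63 [437.7 317. ] [782.3  22.6  10. ]
brush_grip 0.59 [409.1 249.7] [637.4 154.5  10. ]
jar_mid 0.58 [409.9 344.8] [784.7 -83.1  30. ]
{'time_s': 1.4, 'joints': array([-1.5,  0.3,  1.5, -0. ,  1.3, -0.2]), 'dq': array([ 0., -0.,  0., -0., -0.,  0.]), 'tau': array([ -0. , -41.2, -26. ,  -0. ,   0. ,   0. ]), 'eef_pos': array([ 167.5, -497.5,  231.3]), 'ee_rot': array([-0. ,  1. ,  0.2, -0. ]), 'force': array([-0.1,  0.6, -0.2]), 'wrist_torque': array([-0., -0., -0.]), 'grip_force': 0.0, 'grip_width': 1.0021759506487418}
```

View pics/top0.png

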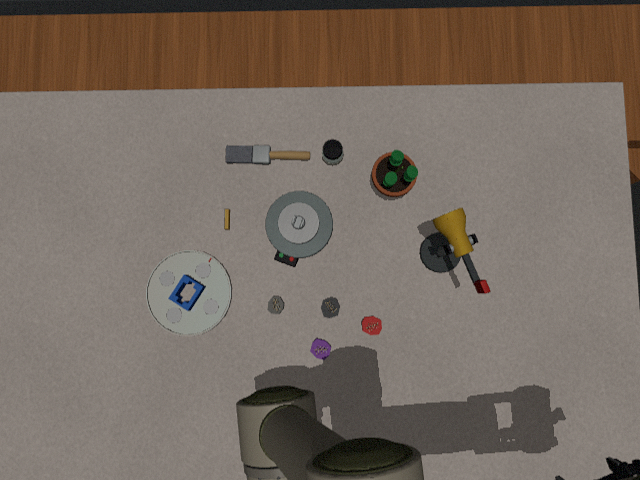

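View pics/scene0.png

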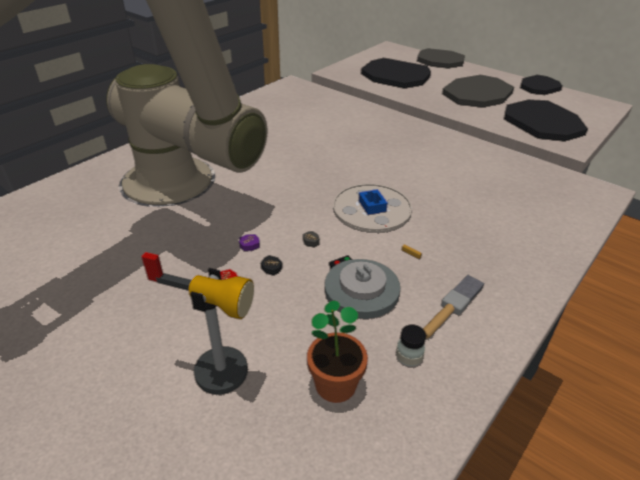

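The two dark slates are at top (276,305) and (330,307). The look-alikes are purple (321,348) and red (372,325), and I won't touch those. The key is at (227,219), the platter hub at (184,292), the shaft at (298,222) and the lamp fin at (482,287). The only thing that could pass for the brass key is the brush handle at (290,155), which is round wood. I'll go up above the key and shaft for a close look.

send_rows(
  targets=[
    {"offset": [0,2,3],"spin": 0},
    {"offset": [20,27,10],"spin": 0},
    {"offset": [20,27,10],"spin": 0},
    {"offset": [20,27,10],"spin": 0},
    {"offset": [20,27,10],"spin": 0},
    {"offset": [20,27,10],"spin": 0},
    {"offset": [20,27,10],"spin": 0},
    {"offset": [20,27,10],"spin": 0},
  ],
)

```text
time_s: 2.07
eef_pos: [346.3, -253.2, 324.3]
ee_rot: [0.0, 0.987, 0.162, 0.0]
force: [0.6, -0.8, 0.8]
grip_width: 1.0
grip_force: 0.0
```

send_rows(
  targets=[
    {"offset": [20,30,4],"spin": 0},
    {"offset": [20,30,4],"spin": 0},
    {"offset": [20,30,4],"spin": 0},
    {"offset": [20,30,4],"spin": 0},
    {"offset": [20,30,4],"spin": 0},
    {"offset": [20,30,4],"spin": 0},
    {"offset": [20,30,4],"spin": 0},
    {"offset": [20,30,4],"spin": 0},
  ],
)

```text
time_s: 2.73
eef_pos: [530.0, 22.8, 360.7]
ee_rot: [0.0, 0.987, 0.162, 0.0]
force: [1.1, -1.1, 0.4]
grip_width: 1.0
grip_force: 0.0
```

```bash
python3 - <<'E'
from h import *
np.set_printoptions(precision=2,suppress=True)
im,P,c,M=shot("wrist","w1.png")
print(c["mount"],c["fx"]); print(T()); print(ctrl.sense()["joints"],ctrl.sense()["time_s"])
for q,z in dict(slot=50,flange=40,key_mid=16,hub_mid=34,slateA_mid=16,slateD_mid=16).items():
    for r in ctrl.place_of("wrist",q)[:5]:print(q,round(r["conf"],2),np.array(r["uv"]),ray(r["uv"],z,c,M))
E
```

```text
[[   0.     -0.95   -0.31   79.66]
 [   1.      0.      0.      0.2 ]
 [  -0.     -0.31    0.95 -144.35]
 [   0.      0.      0.      1.  ]] 337.82235029283106
[[  0.95   0.32   0.   532.41]
 [  0.32  -0.95   0.    27.83]
 [  0.    -0.    -1.   360.58]
 [  0.     0.     0.     1.  ]]
[-0.17  0.28  1.21  0.    1.65  1.07] 2.7833
slot 0.74 [367.5 123.2] [626.1   -5.87  50.  ]
flange 0.92 [366.2 124.7] [624.26  -6.12  40.  ]
key_mid 0.71 [255.1  66.2] [646.66 154.98  16.  ]
hub_mid 0.87 [169.1 167.7] [484.96 230.09  34.  ]
slateA_mid 0.91 [405.7 291.8] [ 406.53 -160.85   16.  ]
slateA_mid 0.71 [361.1 252.1] [447.52 -68.6   16.  ]
slateA_mid 0.64 [332.1 298.9] [356.47 -52.76  16.  ]
slateD_mid 0.78 [289.1 224.2] [454.84  50.07  16.  ]
```

View pics/w1.png

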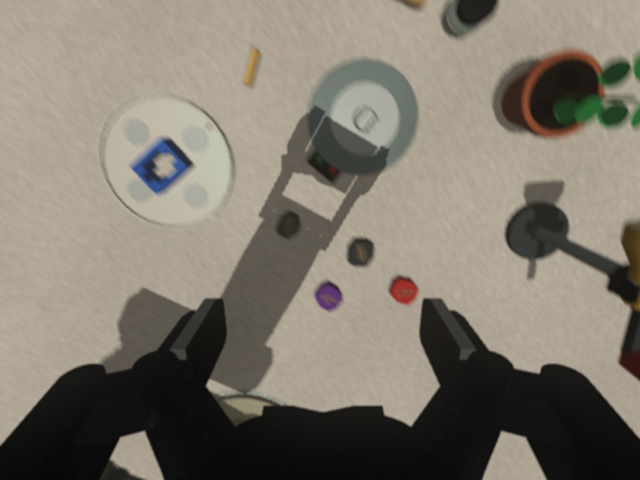

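send_rows(
  targets=[
    {"offset": [9,-3,-18],"spin": 0.6},
    {"offset": [9,-3,-18],"spin": 0.6},
    {"offset": [9,-3,-18],"spin": 0.6},
    {"offset": [9,-3,-18],"spin": 0.6},
    {"offset": [9,-3,-18],"spin": 0.6},
    {"offset": [9,-3,-18],"spin": 0.6},
    {"offset": [9,-3,-18],"spin": 0.6},
  ],
)

```text
time_s: 3.67
eef_pos: [618.6, -10.6, 179.2]
ee_rot: [-0.001, 0.896, 0.445, -0.001]
force: [0.1, -1.0, 0.4]
grip_width: 0.999
grip_force: 0.0
```

```bash
python3 - <<'E'
from h import *
np.set_printoptions(precision=2,suppress=True)
im,P,c,M=shot("wrist"); np.savez("/tmp/slot",im=im,P=P)
print(ctrl.sense()["eef_pos"])
uv=None
for q,z in dict(slot=50,flange=40).items():
    for r in ctrl.place_of("wrist",q)[:2]:
        print(q,round(r["conf"],2),np.array(r["uv"]),ray(r["uv"],z,c,M))
        if uv is None: uv=r["uv"]
u,v=map(int,uv); cr=im[max(v-90,0):v+90,max(u-120,0):u+120]
cv2.imwrite("pics/slot.png",cv2.resize(cr,None,fx=3,fy=3,interpolation=cv2.INTER_CUBIC)[...,::-1])
z=P[...,2]; d=np.hypot(P[...,0]-625,P[...,1]+5)
# flange circle fit & shaft top, slot floor
f=(abs(z-40)<3)&(d<70); print("flange n",f.sum(),(np.nanmin(P[f],0)+np.nanmax(P[f],0))/2, np.nanmedian(z[f]))
t=(z>57)&(d<30); print("top",t.sum(),(P[t].min(0)+P[t].max(0))/2,np.ptp(P[t],axis=0),np.percentile(z[t],[10,90]))
b=(z>44)&(z<54)&(d<16); print("floor",b.sum(),P[b].mean(0),np.percentile(z[b],[10,90]))
for m in(t,):
    q=P[m][:,:2]; 
    # two lobes: split direction has largest separation
    best=max(np.linspace(0,np.pi,181),key=lambda a:np.mean(np.abs((q-q.mean(0))@[np.cos(a),np.sin(a)])))
    print("across dir",np.degrees(best),"slot yaw",np.degrees(best)-90)
E
```

```text
[619.15 -10.32 181.49]
slot 0.81 [327.6 212.5] [628.    -5.29  50.  ]
flange 0.73 [324.1 209.7] [625.65  -3.6   40.  ]
flange n 7101 [627.65  -4.16  40.23] 41.596406600783666
top 19861 [628.26  -0.87 169.16] [ 50.63  42.13 224.2 ] [258.22 277.59]
floor 502 [627.68  -3.35  51.27] [49.57 52.65]
across dir 144.0 slot yaw 54.0
```

View pics/slot.png

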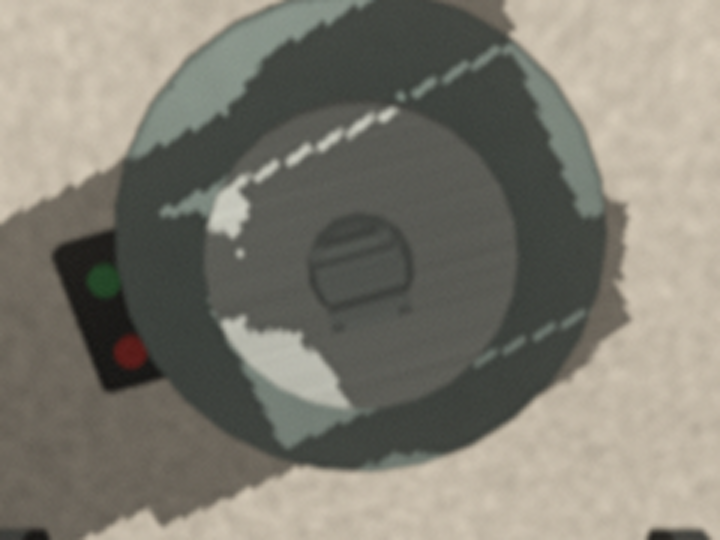

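```bash
python3 - <<'E'
from h import *
np.set_printoptions(precision=2,suppress=True)
f=np.load("/tmp/slot.npz");P=f["P"];im=f["im"]
z=P[...,2]; d=np.hypot(P[...,0]-627.7,P[...,1]+4)
t=(z>59)&(z<66)&(d<18);q=P[t];print(t.sum(),np.median(q[:,2]))
c0=(q.min(0)+q.max(0))[:2]/2;print(c0,q.mean(0))
b=(z>44)&(z<54)&(d<13);r=P[b][:,:2];
# yaw minimizing overlap: across coordinate of top pts should exceed 6.2, floor pts within
best=[]
for a in np.radians(np.arange(-60,30,1)):
    n=[-np.sin(a),np.cos(a)]; 
    for o in np.arange(-4,4.1,.5):
        ft=abs((q[:,:2]-c0)@n-o)<7; fb=abs((r-c0)@n-o)>6
        best.append((ft.sum()+fb.sum(),np.degrees(a),o))
best.sort();print(best[:8],len(r))
# image lines
g=cv2.createCLAHE(4,(4,4)).apply(cv2.cvtColor(im,cv2.COLOR_RGB2GRAY))
fl=(abs(z-41)<3)&(d<45)&(d>16)
pts=P[fl][:,:2]; h=cv2.convexHull(pts.astype(np.float32)); print("flange circ",cv2.minEnclosingCircle(h))
hs=(abs(z-23)<4)&(d<80); print("housing",cv2.minEnclosingCircle(P[hs][:,:2].astype(np.float32)))
E
```

```text
416 62.69319802112119
[627.84  -4.12] [627.9   -4.09  62.52]
[(np.int64(103), np.float64(-21.0), np.float64(-0.5)), (np.int64(106), np.float64(-22.0), np.float64(-0.5)), (np.int64(106), np.float64(-20.0), np.float64(-0.5)), (np.int64(110), np.float64(-19.0), np.float64(-0.5)), (np.int64(111), np.float64(-23.0), np.float64(-0.5)), (np.int64(112), np.float64(-22.0), np.float64(-1.0)), (np.int64(113), np.float64(-19.0), np.float64(-1.0)), (np.int64(113), np.float64(-18.0), np.float64(-0.5))] 411
flange circ ((627.880126953125, -4.087817192077637), 44.91682052612305)
housing ((625.3089599609375, -3.0193066596984863), 77.5032730102539)
```

send_rows(
  targets=[
    {"offset": [2.5,16.5,-3],"spin": 0.68},
    {"offset": [2.5,16.5,-3],"spin": 0.68},
    {"offset": [2.5,16.5,-3],"spin": 0.68},
    {"offset": [2.5,16.5,-3],"spin": 0.68},
    {"offset": [2.5,16.5,-3],"spin": 0.68},
    {"offset": [2.5,16.5,-3],"spin": 0.68},
    {"offset": [2.5,16.5,-3],"spin": 0.68},
  ],
)

```text
time_s: 4.4
eef_pos: [644.4, 156.5, 152.6]
ee_rot: [0.001, 0.694, 0.72, 0.001]
force: [1.6, -0.9, 0.9]
grip_width: 1.001
grip_force: 0.0
```

```bash
cat >> h.py <<'E'
def block(P,xy,r,zlo,zhi):
    "min-area rectangle of the points in a height band near xy: centre, sides, yaw of long side (deg)"
    z=P[...,2]; m=(z>zlo)&(z<zhi)&(np.hypot(P[...,0]-xy[0],P[...,1]-xy[1])<r)
    m=cv2.morphologyEx(m.astype(np.uint8),cv2.MORPH_OPEN,np.ones((3,3)))>0
    q=P[m].astype(np.float32); (cx,cy),(w,h),a=cv2.minAreaRect(np.ascontiguousarray(q[:,:2]))
    if w<h: w,h,a=h,w,a-90
    return len(q),np.array([cx,cy]),(w,h),(a+90)%180-90,np.median(q[:,2])
def pose():
    s=ctrl.sense(); M=T(); return s["eef_pos"],np.degrees(np.arctan2(M[1,0],M[0,0])),s["joints"],s["time_s"]
E
python3 - <<'E'
from h import *
np.set_printoptions(precision=2,suppress=True)
im,P,c,M=shot("wrist"); print(pose())
for r in ctrl.place_of("wrist","key_mid")[:2]: print(r,ray(r["uv"],16,c,M))
print(block(P,(646,156),45,9,24))
z=P[...,2];m=(abs(P[...,0]-646)<30)&(abs(P[...,1]-156)<15);print(np.percentile(z[m],[5,50,90,98]))
E
```

```text
(array([644.5 , 155.85, 152.48]), np.float64(91.8520735531458), array([ 0.06,  0.68,  1.14, -0.  ,  1.32,  0.03]), 4.45)
{'uv': [319.6, 214.8], 'conf': 0.89} [642.48 162.39  16.  ]
(635, array([642.2 , 157.53]), (45.53693771362305, 10.529242515563965), -0.939666748046875, np.float32(16.928032))
[  1.55 236.08 244.77 246.77]
```

send_rows(
  targets=[
    {"offset": [-0.22,0.17,-4],"spin": -0.048},
    {"offset": [-0.22,0.17,-8],"spin": -0.048},
    {"offset": [-0.22,0.17,-11],"spin": -0.048},
    {"offset": [-0.22,0.17,-13],"spin": -0.048},
    {"offset": [-0.22,0.17,-14],"spin": -0.048},
    {"offset": [-0.22,0.17,-14.5],"spin": -0.048},
    {"offset": [-0.22,0.17,-14.5],"spin": -0.048},
  ],
  grip=0.78,
  squeeze=30,
)

```text
time_s: 5.08
eef_pos: [642.4, 157.0, 5.8]
ee_rot: [0.0, 0.713, 0.702, 0.0]
force: [0.2, -0.2, 1.2]
grip_width: 0.784
grip_force: 0.0
```

```bash
python3 - <<'E'
from h import *
np.set_printoptions(precision=2,suppress=True)
im,P,c,M=shot("wrist"); print(pose()); print(block(P,(642,157),45,9,24))
cv2.imwrite("pics/key.png",im[...,::-1])
E
```

```text
(array([642.87, 157.11,   6.76]), np.float64(89.13719896534465), array([0.06, 0.84, 1.26, 0.  , 1.04, 0.08]), 5.1333)
(3119, array([640.17, 157.52]), (84.67123413085938, 22.468524932861328), -1.0353240966796875, np.float32(17.135935))
```

View pics/key.png

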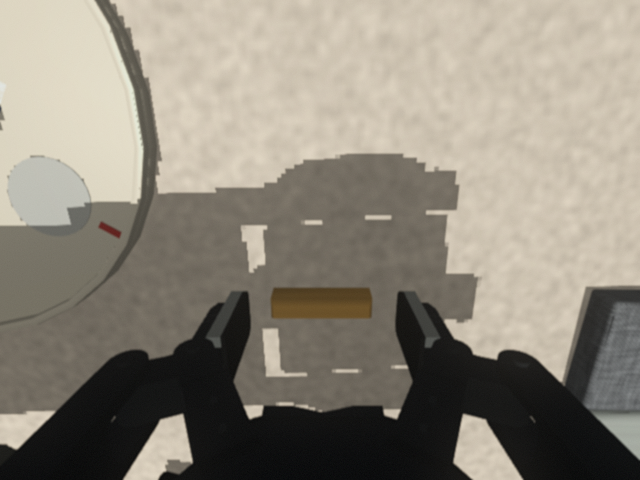

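Close crop: this is the brass key (272–372, 288–318), centred between the fingers. I'll lower and close on it.

send_rows(
  targets=[
    {"offset": [0,0,-0.55],"spin": 0},
    {"offset": [0,0,-0.55],"spin": 0},
  ],
)

```text
time_s: 5.3
eef_pos: [642.4, 157.3, 0.4]
ee_rot: [0.0, 0.712, 0.702, 0.0]
force: [0.2, 0.6, -0.1]
grip_width: 0.78
grip_force: 0.0
```

send_rows(
  targets=[
    {"offset": [0,0,0],"spin": 0},
    {"offset": [0,0,0],"spin": 0},
    {"offset": [0,0,0],"spin": 0},
    {"offset": [0,0,0],"spin": 0},
    {"offset": [0,0,0],"spin": 0},
    {"offset": [0,0,0],"spin": 0},
  ],
  grip=0.3,
  squeeze=30,
)

```text
time_s: 5.8
eef_pos: [642.4, 157.3, 0.6]
ee_rot: [0.0, 0.712, 0.702, 0.0]
force: [-1.5, 0.3, 5.2]
grip_width: 0.526
grip_force: 31.0
```

send_rows(
  targets=[
    {"offset": [0,0,4],"spin": 0},
    {"offset": [0,0,8],"spin": 0},
    {"offset": [0,0,12],"spin": 0},
    {"offset": [0,0,12],"spin": 0},
  ],
)

```text
time_s: 6.13
eef_pos: [645.4, 157.6, 128.7]
ee_rot: [0.005, 0.712, 0.702, 0.005]
force: [0.3, 0.7, 0.8]
grip_width: 0.527
grip_force: 31.3
```

```bash
python3 - <<'E'
from h import *
np.set_printoptions(precision=2,suppress=True)
im,P,c,M=shot("wrist","k2.png"); print(pose(),ctrl.sense()["grip_width"]); p=pose()[0]
z=P[...,2]; Ti=np.linalg.inv(T()); Q=P@Ti[:3,:3].T+Ti[:3,3]
h=cv2.cvtColor(im,cv2.COLOR_RGB2HSV); m=(h[...,0]>8)&(h[...,0]<30)&(h[...,1]>120)&(abs(Q[...,1])<30)&(abs(Q[...,0])<30)&(abs(Q[...,2])<40)
q=Q[m]; print(m.sum(),np.percentile(q,[2,50,98],axis=0)); print(cv2.minAreaRect(np.ascontiguousarray(q[:,:2].astype(np.float32))))
E
```

```text
(array([644.03, 157.52, 124.49]), np.float64(89.20448526426627), array([0.06, 0.7 , 1.18, 0.  , 1.26, 0.08]), 6.1833) 0.5259852220854353
3098 [[ -2.65 -19.66 -22.04]
 [  3.82   1.49 -19.48]
 [  5.52  23.11  -8.64]]
((-0.28830671310424805, 1.7046012878417969), (45.47589111328125, 14.247750282287598), 87.28703308105469)
```

```bash
python3 - <<'E'
from h import *
np.set_printoptions(precision=2,suppress=True)
im,P,c,M=shot("wrist"); print(pose())
Ti=np.linalg.inv(T()); Q=P@Ti[:3,:3].T+Ti[:3,3]
h=cv2.cvtColor(im,cv2.COLOR_RGB2HSV); m=(h[...,0]>8)&(h[...,0]<30)&(h[...,1]>120)&(abs(Q[...,1])<30)&(abs(Q[...,0])<30)&(abs(Q[...,2])<40)
v,u=np.where(m);print(u.min(),u.max(),v.min(),v.max())
for r in range(v.min(),v.max()+1,2):
    k=m[r]&(abs(Q[r,:,1])<15); print(r,k.sum(),Q[r][k].mean(0))
k=im[v.min()-40:v.max()+40,u.min()-60:u.max()+60]; cv2.imwrite("pics/k3.png",cv2.resize(k,None,fx=3,fy=3)[...,::-1])
E
```

```text
(array([642.62, 157.37, 121.21]), np.float64(89.19984660462714), array([0.06, 0.7 , 1.18, 0.  , 1.26, 0.08]), 6.2333)
271 374 294 325
294 63 [ 5.12  0.5  -7.5 ]
296 65 [ 5.14 -0.19 -9.47]
298 66 [  5.14  -0.08 -11.35]
300 67 [  5.04   0.15 -12.99]
302 65 [  5.07   0.06 -14.84]
304 68 [  4.98  -0.05 -16.45]
306 68 [  4.54   0.04 -17.39]
308 70 [  3.99  -0.03 -18.14]
310 70 [  3.63  -0.04 -19.19]
312 70 [  3.12  -0.03 -19.98]
314 70 [  2.31  -0.03 -20.25]
316 70 [  1.25  -0.04 -20.12]
318 70 [  0.33  -0.04 -20.23]
320 70 [ -0.6   -0.04 -20.32]
322 70 [ -1.64  -0.04 -20.25]
324 55 [ -2.7   -3.31 -20.13]
```

View pics/k3.png

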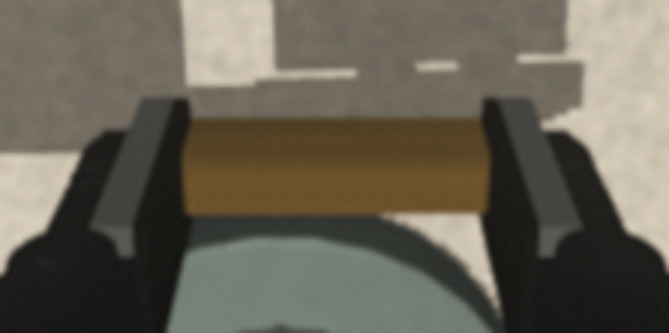

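send_rows(
  targets=[
    {"offset": [-1.5,-16.1,0],"spin": -0.356},
    {"offset": [-1.5,-16.1,0],"spin": -0.356},
    {"offset": [-1.5,-16.1,0],"spin": -0.356},
    {"offset": [-1.5,-16.1,0],"spin": -0.356},
    {"offset": [-1.5,-16.1,-2],"spin": -0.356},
    {"offset": [-1.5,-16.1,-4.3],"spin": -0.356},
    {"offset": [-1.5,-16.1,-4.3],"spin": -0.356},
    {"offset": [-1.5,-16.1,-4.3],"spin": -0.356},
  ],
)

```text
time_s: 6.9
eef_pos: [626.0, -3.5, 74.9]
ee_rot: [-0.002, 0.825, 0.565, -0.002]
force: [0.7, -0.0, -0.8]
grip_width: 0.526
grip_force: 31.3
```

```bash
cat >> h.py <<'E'
from scipy.optimize import least_squares
def circ(q,r,x0):
    return least_squares(lambda c:np.hypot(q[:,0]-c[0],q[:,1]-c[1])-r,x0,loss="soft_l1").x
E
cat > fl.py <<'E'
from h import *
np.set_printoptions(precision=2,suppress=True)
im,P,c,M=shot("wrist","fl.png"); print(pose())
z=P[...,2]; d=np.hypot(P[...,0]-627.5,P[...,1]+3.7)
f=((abs(z-40.5)<3)&(d<55)).astype(np.uint8)
# rim of flange: flange pixels bordering housing-level pixels
hs=((abs(z-22.5)<4)&(d<80)).astype(np.uint8)
e=(f>0)&(cv2.dilate(hs,np.ones((5,5)))>0)&(d>40); q=P[e][:,:2]; print(e.sum(), circ(q,44.6,[627,-4]))
e=(hs>0)&(cv2.dilate((abs(z)<5).astype(np.uint8),np.ones((5,5)))>0)&(d>68); q=P[e][:,:2]; print(e.sum(), circ(q,74.5,[627,-4]))
Ti=np.linalg.inv(T()); Q=P@Ti[:3,:3].T+Ti[:3,3]
h=cv2.cvtColor(im,cv2.COLOR_RGB2HSV); m=(h[...,0]>8)&(h[...,0]<30)&(h[...,1]>120)&(abs(Q[...,1])<30)&(abs(Q[...,0])<8)&(abs(Q[...,2]+20)<2)
print("key top",m.sum(),(np.percentile(P[m],1,axis=0)+np.percentile(P[m],99,axis=0))/2, (np.percentile(Q[m],1,axis=0)+np.percentile(Q[m],99,axis=0))/2)
q=cv2.minAreaRect(np.ascontiguousarray(P[m][:,:2].astype(np.float32))); print(q)
E
python3 fl.py
```

```text
(array([626.89,  -3.37,  76.51]), np.float64(68.82601201689526), array([-0.19,  0.68,  1.34, -0.  ,  1.12,  0.18]), 6.95)
676 [627.86  -3.71]
1366 [627.2   -4.03]Traceback (most recent call last):
  File "fl.py", line 12, in <module>
    print("key top",m.sum(),(np.percentile(P[m],1,axis=0)+np.percentile(P[m],99,axis=0))/2, (np.percentile(Q[m],1,axis=0)+np.percentile(Q[m],99,axis=0))/2)
                             ~~~~~~~~~~~~~^^^^^^^^^^^^^^^
    return _quantile_unchecked(
        a, q, axis, out, overwrite_input, method, keepdims, weights)
    return _ureduce(a,
                    func=_quantile_ureduce_func,
    ...<5 lines>...
                    overwrite_input=overwrite_input,
                    method=method)
    r = func(a, **kwargs)
    result = _quantile(arr,
                       quantiles=q,
    ...<2 lines>...
                       out=out,
                       weights=wgt)
    slices_having_nans = np.isnan(arr[-1, ...])
                                  ~~~^^^^^^^^^
IndexError: index -1 is out of bounds for axis 0 with size 0
```

send_rows(
  targets=[
    {"offset": [0,0,-1.2],"spin": 0},
    {"offset": [0,0,-2],"spin": 0},
    {"offset": [0,0,-2.3],"spin": 0},
    {"offset": [0,0,-2.5],"spin": 0},
    {"offset": [0,0,-2.5],"spin": 0},
  ],
)

```text
time_s: 7.37
eef_pos: [627.0, -3.6, 51.4]
ee_rot: [-0.0, 0.825, 0.565, -0.0]
force: [1.1, 0.0, -0.7]
grip_width: 0.523
grip_force: 31.3
```

send_rows(
  targets=[
    {"offset": [0,0,-0.2],"spin": 0},
    {"offset": [0,0,-0.2],"spin": 0},
  ],
)

```text
time_s: 7.53
eef_pos: [627.4, -3.7, 50.7]
ee_rot: [0.0, 0.825, 0.565, 0.0]
force: [-1.0, -0.2, 3.1]
grip_width: 0.528
grip_force: 31.6
```

send_rows(
  targets=[
    {"offset": [0,0,-0.15],"spin": 0},
    {"offset": [0,0,-0.15],"spin": 0},
  ],
)

```text
time_s: 7.7
eef_pos: [627.6, -3.7, 50.6]
ee_rot: [0.001, 0.825, 0.565, 0.001]
force: [-6.3, 0.9, 14.1]
grip_width: 0.525
grip_force: 32.6
```

```bash
python3 - <<'E'
from h import *
np.set_printoptions(precision=2,suppress=True)
im,P,c,M=shot("wrist"); print(pose(),ctrl.sense()["force"])
Ti=np.linalg.inv(T()); Q=P@Ti[:3,:3].T+Ti[:3,3]
z=P[...,2]
for u in(300,320,340): print(np.c_[np.arange(280,340,4),P[280:340:4,u]][:, [0,3]].T)
k=im[240:390,220:420]; cv2.imwrite("pics/k4.png",cv2.resize(k,None,fx=3,fy=3)[...,::-1])
E
```

```text
(array([627.54,  -3.7 ,  50.54]), np.float64(68.81213190352642), array([-0.19,  0.71,  1.36, -0.  ,  1.06,  0.18]), 7.75) [-5.68  0.72 13.77]
[[280.   284.   288.   292.   296.   300.   304.   308.   312.   316.
  320.   324.   328.   332.   336.  ]
 [ 48.28  49.67  60.87  61.81  62.77  61.22  64.12  67.23  66.96  67.39
   67.45  67.86  61.93  63.82  41.68]]
[[280.   284.   288.   292.   296.   300.   304.   308.   312.   316.
  320.   324.   328.   332.   336.  ]
 [ 52.51  57.72  61.6   63.06  63.99  59.63  64.07  65.47  67.6   67.28
   68.52  66.96  61.34  63.31  63.8 ]]
[[280.   284.   288.   292.   296.   300.   304.   308.   312.   316.
  320.   324.   328.   332.   336.  ]
 [ 49.83  52.25  61.93  61.22  63.84  60.48  64.87  65.62  67.74  67.93
   66.92  67.7   62.9   63.38  42.35]]
```

View pics/k4.png

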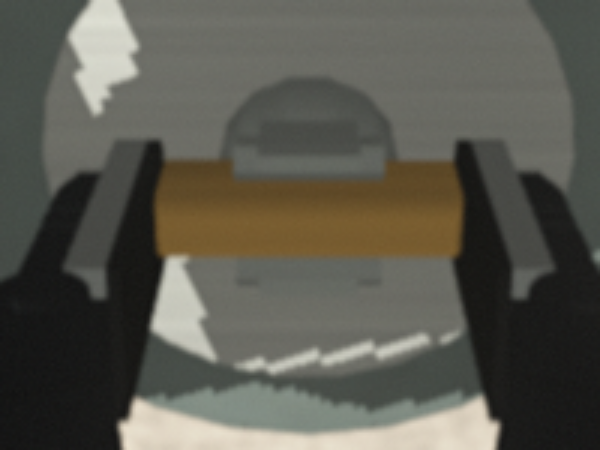

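The key is seated, with its top about 4 mm above the shaft, and centred: its ends at crop columns 158 and 463 sit about the shaft's 222–397. I'll release it and back up, keeping the wrist look for the platter.

send_rows(
  targets=[
    {"offset": [0,0,0.17],"spin": 0},
    {"offset": [0,0,0.17],"spin": 0},
  ],
)

```text
time_s: 7.92
eef_pos: [627.4, -3.8, 50.7]
ee_rot: [0.0, 0.825, 0.565, 0.0]
force: [0.6, 0.8, -0.9]
grip_width: 0.525
grip_force: 31.4
```

send_rows(
  targets=[
    {"offset": [0,0,0],"spin": 0},
    {"offset": [0,0,0],"spin": 0},
    {"offset": [0,0,0],"spin": 0},
    {"offset": [0,0,0],"spin": 0},
  ],
  grip=0.75,
)

```text
time_s: 8.25
eef_pos: [627.1, -3.7, 49.9]
ee_rot: [-0.0, 0.825, 0.565, -0.0]
force: [0.6, -0.5, 0.0]
grip_width: 0.751
grip_force: 0.0
```

send_rows(
  targets=[
    {"offset": [0,0,1.5],"spin": 0},
    {"offset": [0,0,4.5],"spin": 0},
    {"offset": [0,0,8],"spin": 0},
    {"offset": [0,0,10],"spin": 0},
    {"offset": [0,0,10],"spin": 0},
  ],
  grip=1.0,
)

```text
time_s: 8.67
eef_pos: [629.0, -4.0, 155.2]
ee_rot: [0.003, 0.825, 0.565, 0.003]
force: [0.4, 0.6, 0.9]
grip_width: 0.998
grip_force: 0.0
```

```bash
cat > kc.py <<'E'
from h import *
np.set_printoptions(precision=2,suppress=True)
im,P,c,M=shot("wrist"); print(pose())
z=P[...,2]; d=np.hypot(P[...,0]-627.5,P[...,1]+3.7)
f=((abs(z-40.5)<3)&(d<55)).astype(np.uint8); hs=((abs(z-22.5)<4)&(d<80)).astype(np.uint8)
e=(f>0)&(cv2.dilate(hs,np.ones((5,5)))>0)&(d>40); print("flange",e.sum(), circ(P[e][:,:2],44.6,[627,-4]))
h=cv2.cvtColor(im,cv2.COLOR_RGB2HSV); m=(h[...,0]>8)&(h[...,0]<32)&(h[...,1]>110)&(d<35)&(z>64)
q=P[m]; print("key",m.sum(),np.median(q[:,2]),cv2.minAreaRect(np.ascontiguousarray(q[:,:2].astype(np.float32))))
for r in ctrl.place_of("wrist","key_mid")[:2]: print(r,ray(r["uv"],58,c,M))
E
python3 kc.py
```

```text
(array([628.01,  -3.84, 152.26]), np.float64(68.80353216172202), array([-0.19,  0.6 ,  1.27,  0.  ,  1.26,  0.18]), 8.7167)
flange 726 [628.    -3.37]
key 725 67.34254838006228 ((627.7593383789062, -3.3689842224121094), (10.130302429199219, 44.11713409423828), 68.52546691894531)
{'uv': [317.7, 235.7], 'conf': 0.58} [626.91  -2.86  58.  ]
```

send_rows(
  targets=[
    {"offset": [-14.5,24,5],"spin": 0},
    {"offset": [-14.5,24,5],"spin": 0},
    {"offset": [-14.5,24,5],"spin": 0},
    {"offset": [-14.5,24,5],"spin": 0},
    {"offset": [-14.5,24,5],"spin": 0},
    {"offset": [-14.5,24,5],"spin": 0},
    {"offset": [-14.5,24,5],"spin": 0},
    {"offset": [-14.5,24,5],"spin": 0},
  ],
)

```text
time_s: 9.43
eef_pos: [478.9, 240.6, 199.9]
ee_rot: [-0.001, 0.824, 0.567, -0.0]
force: [-0.2, 0.1, 1.2]
grip_width: 1.0
grip_force: 0.0
```

```bash
cat > hub.py <<'E'
from h import *
np.set_printoptions(precision=2,suppress=True)
im,P,c,M=shot("wrist","hub.png"); print(pose())
h=cv2.cvtColor(im,cv2.COLOR_RGB2HSV); z=P[...,2]
m=(h[...,0]>100)&(h[...,0]<130)&(h[...,1]>120); zt=np.percentile(z[m&(z<150)],90); print("top z",zt)
m&=(abs(z-zt)<4); q=P[m]; print("hub",m.sum(),cv2.minAreaRect(np.ascontiguousarray(q[:,:2].astype(np.float32))))
for r in ctrl.place_of("wrist","hub_mid")[:2]: print(r,ray(r["uv"],zt-17,c,M))
E
python3 hub.py
```

```text
(array([480.3 , 238.46, 199.23]), np.float64(69.03870263396617), array([0.24, 0.36, 1.51, 0.  , 1.27, 0.61]), 9.4833)
top z 36.40662592254394
hub 1771 ((480.33905029296875, 240.65711975097656), (50.2370491027832, 60.3387565612793), 57.527103424072266)
{'uv': [320.9, 210.7], 'conf': 0.8} [477.08 240.08  19.41]
{'uv': [322.2, 206.5], 'conf': 0.74} [479.8  243.6   19.41]
```

View pics/hub.png

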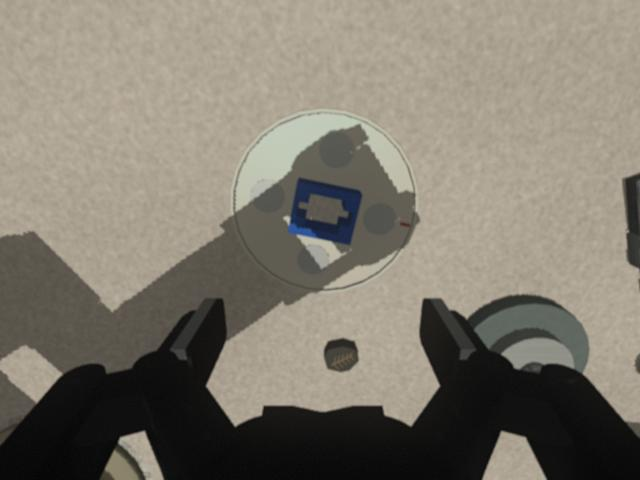

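send_rows(
  targets=[
    {"offset": [-0.1,0.25,-2],"spin": 1.37},
    {"offset": [-0.1,0.25,-4],"spin": 1.37},
    {"offset": [-0.1,0.25,-6],"spin": 1.37},
    {"offset": [-0.1,0.25,-6],"spin": 1.37},
    {"offset": [-0.1,0.25,-6],"spin": 1.37},
    {"offset": [-0.1,0.25,-6],"spin": 1.37},
    {"offset": [-0.1,0.25,-6],"spin": 1.37},
    {"offset": [-0.1,0.25,-6],"spin": 1.37},
  ],
)

```text
time_s: 10.2
eef_pos: [481.3, 237.4, 138.6]
ee_rot: [-0.001, 0.451, 0.892, -0.001]
force: [0.0, 0.4, 1.0]
grip_width: 1.003
grip_force: 0.0
```

send_rows(
  targets=[
    {"offset": [0,0,0],"spin": 0.24},
    {"offset": [0,0,0],"spin": 0.37},
    {"offset": [0,0,0],"spin": 0.37},
    {"offset": [0,0,0],"spin": 0.37},
  ],
)

```text
time_s: 10.53
eef_pos: [481.3, 237.5, 138.7]
ee_rot: [-0.001, 0.28, 0.96, -0.001]
force: [-0.9, -0.1, -0.4]
grip_width: 1.001
grip_force: 0.0
```

```bash
python3 hub.py
```

```text
(array([481.27, 237.68, 138.93]), np.float64(147.07457108779434), array([ 0.24,  0.43,  1.59, -0.  ,  1.13, -0.76]), 10.5833)
top z 36.346347802595005
hub 2702 ((479.31402587890625, 240.77081298828125), (48.83779525756836, 61.38594055175781), 57.465576171875)
{'uv': [326.1, 225.8], 'conf': 0.65} [481.75 240.51  19.35]
```

send_rows(
  targets=[
    {"offset": [-0.22,0.28,-4],"spin": 0.007},
    {"offset": [-0.22,0.28,-8],"spin": 0.007},
    {"offset": [-0.22,0.28,-11],"spin": 0.007},
    {"offset": [-0.22,0.28,-12.4],"spin": 0.007},
    {"offset": [-0.22,0.28,-12.7],"spin": 0.007},
    {"offset": [-0.22,0.28,-12.7],"spin": 0.007},
    {"offset": [-0.22,0.28,-12.7],"spin": 0.007},
  ],
)

```text
time_s: 11.22
eef_pos: [479.6, 241.6, 14.0]
ee_rot: [0.001, 0.279, 0.96, 0.0]
force: [-0.0, -0.2, -0.3]
grip_width: 1.001
grip_force: 0.0
```

send_rows(
  targets=[
    {"offset": [0,0,0],"spin": 0},
    {"offset": [0,0,0],"spin": 0},
    {"offset": [0,0,0],"spin": 0},
    {"offset": [0,0,0],"spin": 0},
    {"offset": [0,0,0],"spin": 0},
    {"offset": [0,0,0],"spin": 0},
    {"offset": [0,0,0],"spin": 0},
  ],
  grip=0.4,
  squeeze=60,
)

```text
time_s: 11.8
eef_pos: [479.4, 241.7, 14.2]
ee_rot: [0.001, 0.278, 0.961, 0.0]
force: [-1.9, -1.2, 6.7]
grip_width: 0.569
grip_force: 63.6
```

send_rows(
  targets=[
    {"offset": [0,0,1],"spin": 0},
    {"offset": [0,0,3],"spin": 0},
    {"offset": [0,0,6],"spin": 0},
    {"offset": [0,0,9],"spin": 0},
    {"offset": [0,0,12],"spin": 0},
    {"offset": [0,0,12],"spin": 0},
    {"offset": [0,0,12],"spin": 0},
  ],
)

```text
time_s: 12.38
eef_pos: [479.2, 241.7, 134.4]
ee_rot: [0.001, 0.278, 0.961, 0.001]
force: [-0.1, -0.3, -4.2]
grip_width: 0.573
grip_force: 63.6
```

```bash
cat >> hub.py <<'E'
Ti=np.linalg.inv(T()); Q=P@Ti[:3,:3].T+Ti[:3,3]
print("tool", cv2.minAreaRect(np.ascontiguousarray(Q[m][:,:2].astype(np.float32))),np.median(Q[m][:,2]))
# disc outline
w=(h[...,1]<60)&(h[...,2]>60)&(abs(Q[...,2]-(np.median(Q[m][:,2])+24))<9); q=Q[w]
A=np.c_[q[:,:2],np.ones(len(q))]; print("deck tilt",np.linalg.lstsq(A,q[:,2],rcond=None)[0],len(q))
E
python3 hub.py; python3 -c "
from h import *;print(ctrl.sense()['grip_width'],ctrl.sense()['force'],ctrl.sense()['wrist_torque'])"
```

```text
(array([478.35, 241.49, 132.74]), np.float64(147.69375019526655), array([ 0.25,  0.43,  1.6 ,  0.  ,  1.11, -0.76]), 12.4333)
top z 148.19121402386418
hub 1923 ((478.1348876953125, 242.18038940429688), (48.54533004760742, 58.54743194580078), 57.16802215576172)
tool ((0.38637542724609375, 0.7343330383300781), (58.54540252685547, 48.55095291137695), 0.5071569085121155) -16.458964968445457
deck tilt [ 0.   -0.    1.94] 65590
0.5693684764468921 [ 0.46174225  0.04054341 -4.96799329] [-0.01536273 -0.03802581  0.02094457]
```

View pics/hub.png

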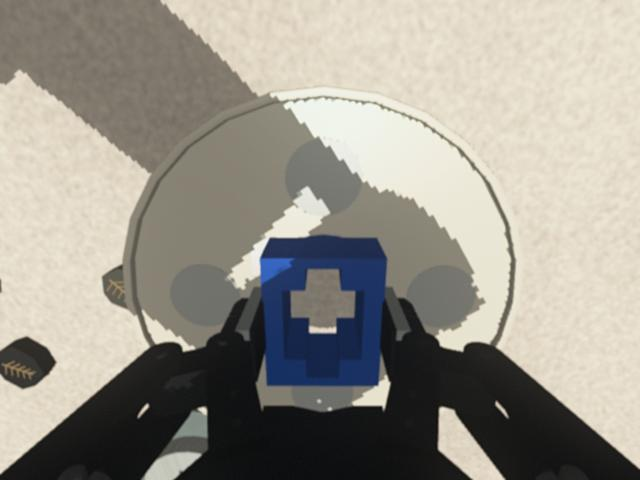

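send_rows(
  targets=[
    {"offset": [2,-3,0],"spin": 0},
    {"offset": [4,-6.5,0],"spin": 0.06},
    {"offset": [6,-10,0],"spin": 0.12},
    {"offset": [8,-13,0],"spin": 0.188},
    {"offset": [10,-16.5,0],"spin": 0.188},
    {"offset": [12,-20,0],"spin": 0.188},
    {"offset": [13.8,-22.8,0],"spin": 0.188},
    {"offset": [14.85,-24.5,0],"spin": 0.188},
  ],
  grip=0.4,
  squeeze=100,
)

```text
time_s: 13.15
eef_pos: [627.9, -6.8, 130.7]
ee_rot: [-0.001, 0.188, 0.982, -0.0]
force: [-0.2, -0.8, -3.8]
grip_width: 0.561
grip_force: 108.9
```

send_rows(
  targets=[
    {"offset": [0,0,0],"spin": 0},
    {"offset": [0,0,0],"spin": 0},
  ],
)

```text
time_s: 13.32
eef_pos: [626.7, -4.2, 130.7]
ee_rot: [-0.002, 0.188, 0.982, 0.0]
force: [0.5, 1.1, -4.3]
grip_width: 0.556
grip_force: 108.8
```

```bash
python3 hub.py; python3 - <<'E'
from h import *
np.set_printoptions(precision=2,suppress=True)
im,P,c,M=shot("top"); z=P[...,2]
d=np.hypot(P[...,0]-627,P[...,1]+4); m=(d<100)&(z>90)&(z<160)
print(m.sum(),np.percentile(z[m],[5,50,95]))
im,P,c,M=shot("scene","sc2.png"); z=P[...,2]; d=np.hypot(P[...,0]-627,P[...,1]+4); m=(d<100)&(z>90)&(z<160)
h=cv2.cvtColor(im,cv2.COLOR_RGB2HSV); w=m&(h[...,1]<60)&(h[...,2]>110); q=P[w]; print(w.sum(),np.percentile(q,[2,50,98],axis=0))
A=np.c_[q[:,:2]-[627,-4],np.ones(len(q))]; print(np.linalg.lstsq(A,q[:,2],rcond=None)[0])
E
```

```text
(array([626.5 ,  -3.22, 131.17]), np.float64(158.44136851115533), array([-0.19,  0.62,  1.29,  0.  ,  1.23, -1.39]), 13.3667)
top z 147.99783974448192
hub 6468 ((627.7596435546875, -4.55828857421875), (49.889225006103516, 62.95346450805664), 68.15628814697266)
tool ((-1.78472900390625, -1.3187503814697266), (62.955421447753906, 49.88911056518555), 0.33394020795822144) -19.71089460630138
deck tilt [-0.01  0.    5.38] 72730
1603 [122.54 126.17 149.24]
2368 [[553.42 -97.55 122.13]
 [661.54 -35.96 125.68]
 [719.87  84.66 131.34]]
[ -0.01   0.   126.33]
```

View pics/sc2.png

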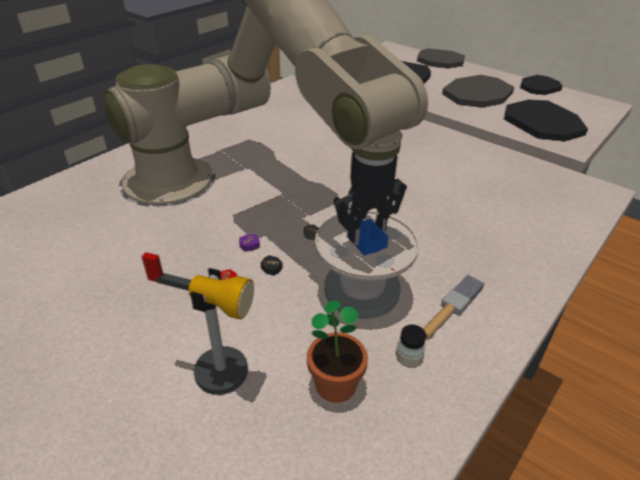

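send_rows(
  targets=[
    {"offset": [0.04,-0.04,-2],"spin": 0.003},
    {"offset": [0.04,-0.04,-4],"spin": 0.003},
    {"offset": [0.04,-0.04,-4.9],"spin": 0.003},
    {"offset": [0.04,-0.04,-5.5],"spin": 0.003},
    {"offset": [0.04,-0.04,-6],"spin": 0.003},
    {"offset": [0.04,-0.04,-6.2],"spin": 0.003},
  ],
)

```text
time_s: 14.02
eef_pos: [627.9, -3.6, 71.1]
ee_rot: [0.0, 0.185, 0.983, -0.0]
force: [-0.3, 0.4, -4.2]
grip_width: 0.562
grip_force: 108.8
```

send_rows(
  targets=[
    {"offset": [0,0,-0.4],"spin": 0},
    {"offset": [0,0,-0.8],"spin": 0},
    {"offset": [0,0,-0.9],"spin": 0},
  ],
)

```text
time_s: 14.27
eef_pos: [627.7, -3.8, 61.7]
ee_rot: [-0.0, 0.185, 0.983, -0.0]
force: [0.3, -0.0, -4.2]
grip_width: 0.561
grip_force: 108.8
```

No contact so far, and the platter is already below the key top. Carrying on down.

send_rows(
  targets=[
    {"offset": [0,0,-0.3],"spin": 0},
    {"offset": [0,0,-0.5],"spin": 0},
    {"offset": [0,0,-0.6],"spin": 0},
  ],
)

```text
time_s: 14.52
eef_pos: [627.8, -3.8, 55.8]
ee_rot: [-0.0, 0.185, 0.983, -0.0]
force: [0.3, 0.0, -4.7]
grip_width: 0.555
grip_force: 108.8
```

send_rows(
  targets=[
    {"offset": [0,0,-0.2],"spin": 0},
    {"offset": [0,0,-0.3],"spin": 0},
  ],
)

```text
time_s: 14.68
eef_pos: [627.9, -3.8, 54.5]
ee_rot: [0.0, 0.185, 0.983, -0.0]
force: [-10.1, 0.6, 16.1]
grip_width: 0.561
grip_force: 111.0
```

send_rows(
  targets=[
    {"offset": [-0.05,0,0.2],"spin": 0},
    {"offset": [-0.05,0,0.2],"spin": 0},
  ],
)

```text
time_s: 14.85
eef_pos: [627.5, -3.8, 55.5]
ee_rot: [0.0, 0.185, 0.983, -0.0]
force: [0.1, -0.3, -3.8]
grip_width: 0.56
grip_force: 108.9
```

send_rows(
  targets=[
    {"offset": [0,0,0],"spin": 0},
    {"offset": [0,0,0],"spin": 0},
    {"offset": [0,0,0],"spin": 0},
    {"offset": [0,0,0],"spin": 0},
    {"offset": [0,0,0],"spin": 0},
  ],
  grip=1.0,
  squeeze=40,
)

```text
time_s: 15.27
eef_pos: [627.4, -3.9, 55.2]
ee_rot: [0.0, 0.185, 0.983, -0.0]
force: [-0.4, -0.1, 0.8]
grip_width: 1.004
grip_force: 0.0
```

send_rows(
  targets=[
    {"offset": [0,0,2],"spin": 0},
    {"offset": [0,0,5],"spin": 0},
    {"offset": [0,0,9],"spin": 0},
    {"offset": [0,0,13],"spin": 0},
    {"offset": [0,0,15],"spin": 0},
    {"offset": [0,0,15],"spin": 0},
  ],
)

```text
time_s: 15.77
eef_pos: [629.1, -4.1, 210.9]
ee_rot: [0.005, 0.185, 0.983, -0.0]
force: [0.7, -0.5, 0.3]
grip_width: 1.002
grip_force: 0.0
```

```bash
cat > pl.py <<'E'
from h import *
np.set_printoptions(precision=2,suppress=True)
im,P,c,M=shot("wrist","pl.png"); print(pose()); np.savez("/tmp/pl",im=im,P=P)
h=cv2.cvtColor(im,cv2.COLOR_RGB2HSV); z=P[...,2]; d=np.hypot(P[...,0]-627.5,P[...,1]+3.7)
b=(h[...,0]>100)&(h[...,0]<130)&(h[...,1]>120)&(d<50); zt=np.percentile(z[b],90)
b&=abs(z-zt)<3; print("hub top",zt,cv2.minAreaRect(np.ascontiguousarray(P[b][:,:2].astype(np.float32))))
k=(d>45)&(d<88)&(abs(z-48)<10); q=P[k]; A=np.c_[q[:,:2]-[627,-4],np.ones(len(q))]; print("deck",np.linalg.lstsq(A,q[:,2],rcond=None)[0])
y=(h[...,0]>8)&(h[...,0]<32)&(h[...,1]>110)&(d<30)&(z>55); print("key",y.sum(),np.median(z[y]),cv2.minAreaRect(np.ascontiguousarray(P[y][:,:2].astype(np.float32))))
for n,u in(("slateA_mid",16),("slateD_mid",16)):
    for r in ctrl.place_of("wrist",n)[:4]: print(n,round(r["conf"],2),r["uv"],ray(r["uv"],u,c,M))
E
python3 pl.py
```

```text
(array([628.12,  -3.93, 207.51]), np.float64(158.6453054859678), array([-0.19,  0.56,  1.2 , -0.  ,  1.38, -1.39]), 15.8167)
hub top 76.48241515852975 ((627.4541625976562, -3.9823837280273438), (48.6932258605957, 60.676212310791016), 68.05028533935547)
deck [ 0.   -0.   49.74]
key 471 67.34516880407273 ((626.8222045898438, -3.501527786254883), (8.692675590515137, 43.039024353027344), 68.38832092285156)
slateA_mid 0.88 [174.2, 42.2] [444.56 -72.88  16.  ]
slateA_mid 0.77 [66.5, 36.2] [ 406.02 -158.98   16.  ]
slateD_mid 0.73 [322.3, 213.7] [638.58  -7.65  16.  ]
```

View pics/pl.png

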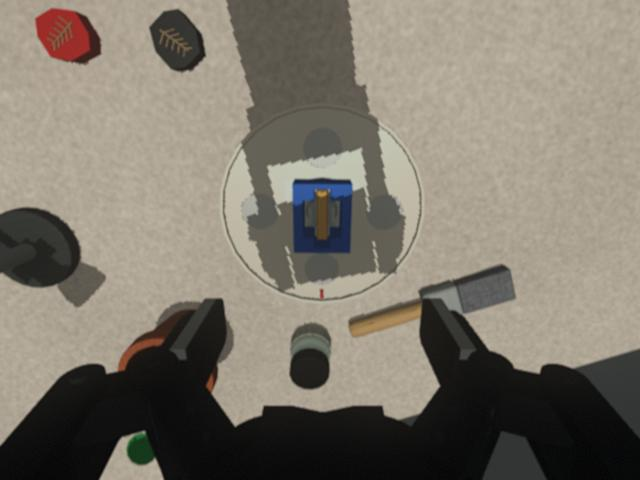

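send_rows(
  targets=[
    {"offset": [-18,-1,3],"spin": -1.0},
    {"offset": [-18,-1,3],"spin": -1.0},
    {"offset": [-18,-1,3],"spin": -1.0},
    {"offset": [-18,-1,3],"spin": -1.0},
    {"offset": [-18,-1,3],"spin": -1.0},
    {"offset": [-18,-1,3],"spin": -1.0},
    {"offset": [-18,-1,3],"spin": -1.0},
    {"offset": [-18,-1,3],"spin": -1.0},
  ],
)

```text
time_s: 16.58
eef_pos: [446.5, -13.7, 233.8]
ee_rot: [-0.001, 0.636, 0.771, -0.0]
force: [-0.3, 0.1, 0.5]
grip_width: 1.002
grip_force: 0.0
```

```bash
cat > sl.py <<'E'
from h import *
np.set_printoptions(precision=2,suppress=True)
def slates(fn="sl.png"):
    im,P,c,M=shot("wrist",fn); print(pose()); z=P[...,2]
    h=cv2.cvtColor(im,cv2.COLOR_RGB2HSV)
    m=((z>9)&(z<24)).astype(np.uint8); m=cv2.morphologyEx(m,cv2.MORPH_OPEN,np.ones((3,3)))
    n,L,S,C=cv2.connectedComponentsWithStats(m)
    for i in range(1,n):
        if S[i,4]<60: continue
        k=L==i; q=P[k]; ext=np.ptp(q[:,:2],axis=0)
        if ext.max()>70: continue
        hull=cv2.convexHull(np.ascontiguousarray(q[:,:2].astype(np.float32)))[:,0]
        hull=cv2.approxPolyDP(hull,2.0,True)[:,0]
        e=np.roll(hull,-1,0)-hull
        print("blob",C[i],S[i,4],"c",(q.min(0)+q.max(0))[:2]/2,"ext",ext,"rgb",np.median(im[k],0),"zt",np.percentile(q[:,2],90))
        print("  rect",cv2.minAreaRect(hull)," edges(len,yaw):",[(round(float(np.hypot(*v))),round(float(np.degrees(np.arctan2(v[1],v[0]))%180))) for v in e if np.hypot(*v)>8])
    return im
if __name__=="__main__":
    slates()
    im,P,c,M=shot("top")
    for n in("slateA_mid","slateB_mid","slateC_mid","slateD_mid"):
        for r in ctrl.place_of("top",n)[:4]:print(n,round(r["conf"],2),r["uv"],ray(r["uv"],16,c,M))
E
python3 sl.py
```

```text
(array([446.62, -13.7 , 233.73]), np.float64(100.54634542465003), array([-0.29,  0.14,  1.71,  0.  ,  1.29, -0.48]), 16.6333)
blob [326.73 121.03] 1091 c [434.97  68.25] ext [38.26 34.51] rgb [106. 103.  89.] zt 18.721109251912537
  rect ((435.0443115234375, 68.3986587524414), (33.26481628417969, 36.35539627075195), 89.77900695800781)  edges(len,yaw): [(14, 143), (18, 176), (11, 47), (17, 90), (15, 144), (12, 2), (15, 35), (15, 90)]
blob [420.   180.68] 465 c [544.76  27.96] ext [24.16 47.83] rgb [39. 37. 33.] zt 20.301428390605302
  rect ((544.8893432617188, 28.01470184326172), (49.801307678222656, 9.853425025939941), 69.24728393554688)  edges(len,yaw): [(45, 68), (43, 69)]
blob [235.8  215.56] 1213 c [354.69 -48.63] ext [45.08 45.33] rgb [ 99.  57. 104.] zt 18.59436469014529
  rect ((354.52374267578125, -48.72560119628906), (41.838253021240234, 39.6049919128418), 75.34060668945312)  edges(len,yaw): [(13, 132), (19, 165), (18, 43), (18, 74), (14, 128), (19, 167), (17, 42), (20, 75)]
blob [310.31 248.13] 1109 c [443.17 -70.37] ext [44.34 40.64] rgb [41. 38. 33.] zt 18.672496448797368
[... 278 characters left out ...]
76. 74. 64.] zt 22.199765348802476
  rect ((770.9249877929688, -72.93018341064453), (47.064971923828125, 19.0363712310791), 65.25513458251953)  edges(len,yaw): [(13, 3), (17, 40), (15, 79), (10, 108), (9, 133), (47, 65)]
blob [265.65 309.78] 975 c [ 403.95 -159.85] ext [40.26 43.47] rgb [155.  48.  43.] zt 18.545928800728017
  rect ((403.92608642578125, -159.92684936523438), (39.743080139160156, 42.62693405151367), 3.5220468044281006)  edges(len,yaw): [(19, 94), (13, 149), (19, 5), (19, 62), (18, 94), (14, 149), (19, 3), (19, 62)]
slateA_mid 0.85 [370.0, 324.6] [ 402.12 -159.06   16.  ]
slateA_mid 0.6 [320.9, 348.9] [351.47 -52.04  16.  ]
slateD_mid 0.26 [296.5, 222.4] [627.75  -1.09  16.  ]
```

View pics/sl.png

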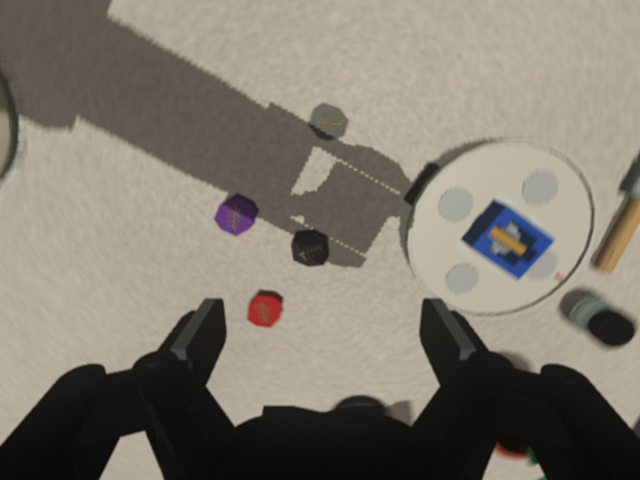

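The two slates are now at (310,248), dark, and (328,121), greyer, which was knocked about 25 mm. Purple at (236,215) and red at (265,310) are to be ignored. I'll go for the dark slate first.

send_rows(
  targets=[
    {"offset": [-0.45,-5.65,-2],"spin": -1.445},
    {"offset": [-0.45,-5.65,-5],"spin": -1.445},
    {"offset": [-0.45,-5.65,-8],"spin": -1.445},
    {"offset": [-0.45,-5.65,-11],"spin": -1.445},
    {"offset": [-0.45,-5.65,-12],"spin": -1.445},
    {"offset": [-0.45,-5.65,-12],"spin": -1.445},
    {"offset": [-0.45,-5.65,-12],"spin": -1.445},
    {"offset": [-0.45,-5.65,-12],"spin": -1.445},
  ],
)

```text
time_s: 17.55
eef_pos: [442.6, -70.2, 114.5]
ee_rot: [-0.0, 0.928, 0.373, -0.0]
force: [-0.2, -0.5, -0.0]
grip_width: 1.001
grip_force: 0.0
```

send_rows(
  targets=[
    {"offset": [0,0,0],"spin": -0.445},
    {"offset": [0,0,0],"spin": -0.445},
    {"offset": [0,0,0],"spin": -0.445},
    {"offset": [0,0,0],"spin": -0.445},
    {"offset": [0,0,0],"spin": -0.445},
  ],
)

```text
time_s: 17.97
eef_pos: [442.7, -70.3, 114.8]
ee_rot: [-0.0, 0.987, 0.161, -0.0]
force: [0.1, 0.2, -0.0]
grip_width: 0.999
grip_force: 0.0
```

```bash
python3 -c "
from sl import *;slates('s2.png')"
```

```text
(array([442.73, -70.26, 114.85]), np.float64(18.733826536316794), array([-0.42,  0.29,  1.87,  0.  ,  0.99,  0.82]), 18.0167)
blob [253.13  72.3 ] 67 c [534.64   8.33] ext [3.12 7.61] rgb [56. 55. 49.] zt 19.532574450854604
  rect ((534.9771728515625, 8.330702781677246), (7.613837718963623, 0.0), 92.5058364868164)  edges(len,yaw): []
blob [138.88 185.94] 2331 c [435.64  67.72] ext [39.18 35.94] rgb [81. 79. 70.] zt 18.501455001409624
  rect ((435.6501159667969, 67.3625717163086), (34.08833694458008, 38.13131332397461), 86.48611450195312)  edges(len,yaw): [(16, 140), (18, 176), (11, 44), (17, 87), (16, 142), (12, 179), (15, 31), (16, 85)]
blob [632.88 201.11] 843 c [ 542.55 -286.45] ext [46.89 33.47] rgb [36. 36. 32.] zt 17.544415954298117
  rect ((539.08642578125, -282.1296691894531), (56.915252685546875, 11.45766830444336), 35.11989212036133)  edges(len,yaw): [(14, 180), (13, 20), (20, 45), (15, 68), (57, 35)]
blob [323.72 233.61] 2545 c [443.72 -70.99] ext [44.98 40.91] rgb [27. 26. 24.] zt 18.545670618096032
  rect ((443.8742980957031, -71.25514221191406), (41.80378341674805, 39.5760498046875), 18.062807083129883)  edges(len,yaw): [(18, 108), (18, 164), (21, 18), (13, 77), (18, 109), (19, 166), (18, 19), (14, 76)]
blob [405.34 307.7 ] 1608 c [ 404.57 -156.23] ext [41.02 35.04] rgb [165.  45.  41.] zt 18.49575699151108
  rect ((404.2301940917969, -155.5387725830078), (40.51142883300781, 32.459747314453125), 5.854040622711182)  edges(len,yaw): [(19, 95), (14, 151), (18, 5), (19, 62), (16, 96), (38, 9)]
blob [264.63 321.25] 2111 c [355.63 -49.15] ext [45.26 45.34] rgb [50. 30. 58.] zt 18.438575305374144
  rect ((355.03265380859375, -49.20964431762695), (41.838294982910156, 40.19916534423828), 75.75)  edges(len,yaw): [(12, 132), (22, 170), (17, 45), (19, 80), (10, 132), (20, 164), (18, 40), (20, 76)]
```

send_rows(
  targets=[
    {"offset": [0.07,0,-4],"spin": -0.01},
    {"offset": [0.07,0,-8],"spin": -0.01},
    {"offset": [0.07,0,-10.3],"spin": -0.01},
    {"offset": [0.07,0,-11],"spin": -0.01},
    {"offset": [0.07,0,-11.3],"spin": -0.01},
    {"offset": [0.07,0,-11.3],"spin": -0.01},
    {"offset": [0.07,0,-11.3],"spin": -0.01},
  ],
  grip=0.85,
)

```text
time_s: 18.6
eef_pos: [444.4, -70.6, 3.3]
ee_rot: [0.001, 0.988, 0.157, 0.001]
force: [0.1, -1.1, 0.0]
grip_width: 0.853
grip_force: 0.0
```

send_rows(
  targets=[
    {"offset": [0,0,0],"spin": 0},
    {"offset": [0,0,0],"spin": 0},
    {"offset": [0,0,0],"spin": 0},
    {"offset": [0,0,0],"spin": 0},
    {"offset": [0,0,0],"spin": 0},
    {"offset": [0,0,0],"spin": 0},
  ],
  grip=0.3,
  squeeze=40,
)

```text
time_s: 19.1
eef_pos: [444.0, -70.5, 3.1]
ee_rot: [0.0, 0.988, 0.156, 0.001]
force: [-1.5, 0.4, 9.0]
grip_width: 0.453
grip_force: 39.9
```

send_rows(
  targets=[
    {"offset": [0,0,3],"spin": 0},
    {"offset": [0,0,7],"spin": 0},
    {"offset": [0,0,11],"spin": 0},
    {"offset": [0,0,12],"spin": 0},
    {"offset": [0,0,12],"spin": 0},
  ],
)

```text
time_s: 19.52
eef_pos: [444.9, -70.9, 125.2]
ee_rot: [0.002, 0.988, 0.156, 0.003]
force: [-0.1, 0.3, -0.2]
grip_width: 0.452
grip_force: 41.5
```

send_rows(
  targets=[
    {"offset": [16.2,1.3,0],"spin": 0.88},
    {"offset": [16.2,1.3,0],"spin": 0.88},
    {"offset": [16.2,1.3,0],"spin": 0.88},
    {"offset": [16.2,1.3,0],"spin": 0.88},
    {"offset": [16.2,1.3,0],"spin": 0.88},
    {"offset": [16.2,1.3,0],"spin": 0.88},
    {"offset": [16.2,1.3,0],"spin": 0.88},
    {"offset": [16.2,1.3,0],"spin": 0.88},
  ],
)

```text
time_s: 20.18
eef_pos: [604.9, -57.1, 120.0]
ee_rot: [-0.001, 0.826, 0.564, -0.001]
force: [-0.8, 0.5, -0.7]
grip_width: 0.449
grip_force: 41.5
```

send_rows(
  targets=[
    {"offset": [0,0,-2.5],"spin": 0},
    {"offset": [0,0,-4.5],"spin": 0},
    {"offset": [0,0,-6],"spin": 0},
    {"offset": [0,0,-6.5],"spin": 0},
    {"offset": [0,0,-6.5],"spin": 0},
    {"offset": [0,0,-6.5],"spin": 0},
  ],
)

```text
time_s: 20.68
eef_pos: [605.6, -57.4, 57.3]
ee_rot: [0.0, 0.828, 0.561, 0.0]
force: [-0.1, 0.9, 0.1]
grip_width: 0.454
grip_force: 41.5
```

```bash
python3 - <<'E'
from h import *
np.set_printoptions(precision=2,suppress=True)
im,P,c,M=shot("wrist","pp.png"); print(pose(),ctrl.sense()["force"])
Ti=np.linalg.inv(T()); Q=P@Ti[:3,:3].T+Ti[:3,3]
for u in(310,330): print(Q[270:345:5,u][:,[0,2]].T)
E
```

```text
(array([605.9 , -57.44,  57.83]), np.float64(68.33289820949584), array([-0.29,  0.67,  1.42, -0.  ,  1.05,  0.09]), 20.7333) [ 0.53  0.26 -0.32]
[[ 20.09  19.    16.63  14.77  12.25   9.84   7.94   5.37   3.83   0.13
   -2.29  -4.85  -7.24 -10.32 -11.25]
 [-10.49 -13.21 -13.11 -14.1  -13.79 -13.75 -14.68 -14.41 -15.95 -13.89
  -14.04 -14.   -14.26 -13.54 -15.93]]
[[ 20.4   19.08  17.19  14.66  12.31   9.75   7.62   4.75   2.63   0.44
   -2.1   -4.24  -7.15  -9.45 -11.73]
 [-11.17 -13.37 -14.27 -13.87 -13.88 -13.56 -14.07 -13.3  -13.9  -14.38
  -14.32 -14.92 -14.37 -14.78 -15.24]]
```

send_rows(
  targets=[
    {"offset": [0,0,-0.35],"spin": 0},
    {"offset": [0,0,-0.55],"spin": 0},
    {"offset": [0,0,-0.65],"spin": 0},
  ],
)

```text
time_s: 20.98
eef_pos: [605.6, -57.4, 51.0]
ee_rot: [0.0, 0.827, 0.562, 0.0]
force: [-3.7, 0.4, 11.8]
grip_width: 0.452
grip_force: 42.6
```

send_rows(
  targets=[
    {"offset": [0,0,0.08],"spin": 0},
    {"offset": [0,0,0.08],"spin": 0},
  ],
)

```text
time_s: 21.15
eef_pos: [605.6, -57.3, 51.6]
ee_rot: [0.0, 0.827, 0.562, 0.0]
force: [-0.1, -0.5, -0.2]
grip_width: 0.455
grip_force: 41.5
```

send_rows(
  targets=[
    {"offset": [0,0,0],"spin": 0},
    {"offset": [0,0,0],"spin": 0},
    {"offset": [0,0,0],"spin": 0},
    {"offset": [0,0,0],"spin": 0},
  ],
  grip=0.75,
)

```text
time_s: 21.48
eef_pos: [605.5, -57.3, 51.3]
ee_rot: [0.0, 0.827, 0.562, 0.0]
force: [-0.1, 0.5, -0.1]
grip_width: 0.748
grip_force: 0.0
```

send_rows(
  targets=[
    {"offset": [0,0,2],"spin": 0},
    {"offset": [0,0,6],"spin": 0},
    {"offset": [0,0,10],"spin": 0},
    {"offset": [-2,2,10],"spin": 0},
    {"offset": [-6,5,10],"spin": -0.1},
    {"offset": [-10,8,10],"spin": -0.2},
    {"offset": [-14,10.5,10],"spin": -0.32},
    {"offset": [-17.05,12.6,10],"spin": -0.44},
  ],
  grip=1.0,
)

```text
time_s: 22.15
eef_pos: [447.6, 59.8, 151.3]
ee_rot: [0.0, 0.931, 0.365, 0.0]
force: [1.3, 0.4, 0.0]
grip_width: 0.999
grip_force: 0.0
```

send_rows(
  targets=[
    {"offset": [0,0,-2],"spin": -0.815},
    {"offset": [0,0,-4],"spin": -0.815},
    {"offset": [0,0,-4],"spin": -0.815},
    {"offset": [0,0,-4],"spin": -0.815},
    {"offset": [0,0,-4],"spin": -0.815},
    {"offset": [0,0,-4],"spin": -0.815},
    {"offset": [0,0,-4],"spin": -0.815},
    {"offset": [0,0,-4],"spin": -0.815},
  ],
)

```text
time_s: 22.82
eef_pos: [449.5, 58.9, 111.4]
ee_rot: [0.0, 0.999, -0.032, 0.0]
force: [-0.2, 0.7, -0.4]
grip_width: 0.997
grip_force: 0.0
```

```bash
python3 -c "
from sl import *;slates('s3.png')" | grep -A1 "c \[4[34]\|^("
```

```text
(array([449.5 ,  58.92, 111.42]), np.float64(-3.417831313934472), array([-0.13,  0.3 ,  1.86,  0.  ,  0.98,  1.5 ]), 22.8667)
blob [334.86  92.84] 148 c [548.71  43.65] ext [ 9.03 15.39] rgb [48. 47. 42.] zt 19.764909281543847
--
blob [311.7 254.3] 1877 c [435.6   67.78] ext [39.86 34.76] rgb [38. 37. 33.] zt 18.581179257402937
  rect ((435.5970764160156, 67.3899154663086), (33.62918472290039, 38.25727844238281), 83.71894073486328)  edges(len,yaw): [(16, 141), (18, 174), (11, 44), (16, 83), (17, 143), (11, 176), (16, 31), (15, 84)]
```

View pics/s3.png

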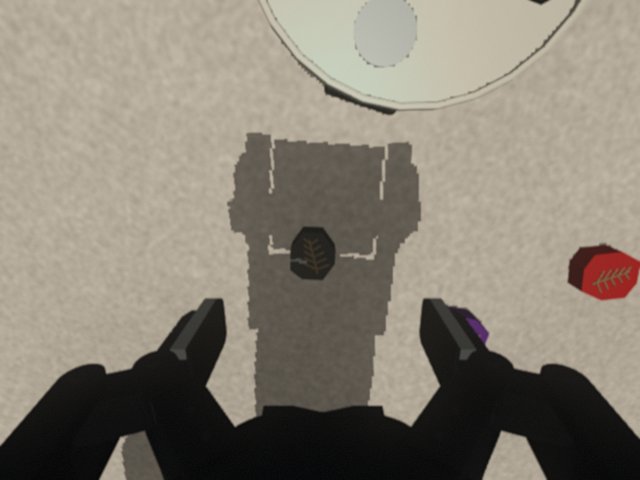

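send_rows(
  targets=[
    {"offset": [-1.4,0.95,-3],"spin": -0.035},
    {"offset": [-1.4,0.95,-6.5],"spin": -0.035},
    {"offset": [-1.4,0.95,-9.5],"spin": -0.035},
    {"offset": [-1.4,0.95,-10.5],"spin": -0.035},
    {"offset": [-1.4,0.95,-10.8],"spin": -0.035},
    {"offset": [-1.4,0.95,-10.8],"spin": -0.035},
    {"offset": [-1.4,0.95,-10.8],"spin": -0.035},
  ],
  grip=0.85,
)

```text
time_s: 23.45
eef_pos: [436.1, 68.3, 4.1]
ee_rot: [0.0, 0.999, -0.048, 0.001]
force: [0.6, 0.8, -0.2]
grip_width: 0.854
grip_force: 0.0
```

send_rows(
  targets=[
    {"offset": [0,0,0],"spin": 0},
    {"offset": [0,0,0],"spin": 0},
    {"offset": [0,0,0],"spin": 0},
    {"offset": [0,0,0],"spin": 0},
    {"offset": [0,0,0],"spin": 0},
    {"offset": [0,0,0],"spin": 0},
  ],
  grip=0.25,
  squeeze=40,
)

```text
time_s: 23.95
eef_pos: [435.9, 68.4, 4.2]
ee_rot: [0.0, 0.999, -0.048, 0.001]
force: [-2.4, 1.3, 7.9]
grip_width: 0.386
grip_force: 39.4
```

send_rows(
  targets=[
    {"offset": [0,0,3],"spin": 0},
    {"offset": [0,0,7],"spin": 0},
    {"offset": [0,0,11],"spin": 0},
    {"offset": [0,0,12],"spin": 0},
    {"offset": [0,0,12],"spin": 0},
  ],
)

```text
time_s: 24.37
eef_pos: [437.0, 68.3, 126.3]
ee_rot: [0.0, 0.999, -0.048, 0.003]
force: [0.4, 0.5, -1.1]
grip_width: 0.384
grip_force: 40.8
```

send_rows(
  targets=[
    {"offset": [13.75,-5.1,0],"spin": -0.28},
    {"offset": [13.75,-5.1,0],"spin": -0.28},
    {"offset": [13.75,-5.1,0],"spin": -0.28},
    {"offset": [13.75,-5.1,0],"spin": -0.28},
    {"offset": [13.75,-5.1,-1],"spin": -0.28},
    {"offset": [13.75,-5.1,-4],"spin": -0.28},
    {"offset": [13.75,-5.1,-6],"spin": -0.28},
    {"offset": [13.75,-5.1,-6.5],"spin": -0.28},
  ],
)

```text
time_s: 25.03
eef_pos: [569.8, 18.0, 53.4]
ee_rot: [0.0, 0.982, -0.187, -0.004]
force: [0.2, 0.8, -1.1]
grip_width: 0.382
grip_force: 40.8
```

send_rows(
  targets=[
    {"offset": [0,0,-0.2],"spin": 0},
    {"offset": [0,0,-0.4],"spin": 0},
    {"offset": [0,0,-0.5],"spin": 0},
    {"offset": [0,0,-0.5],"spin": 0},
  ],
)

```text
time_s: 25.37
eef_pos: [573.3, 17.4, 54.2]
ee_rot: [0.0, 0.982, -0.187, 0.001]
force: [-0.4, 0.4, -0.9]
grip_width: 0.382
grip_force: 40.8
```

send_rows(
  targets=[
    {"offset": [0,0,-0.15],"spin": 0},
    {"offset": [0,0,-0.2],"spin": 0},
  ],
)

```text
time_s: 25.53
eef_pos: [573.4, 17.4, 52.2]
ee_rot: [-0.0, 0.982, -0.187, 0.001]
force: [-2.6, 0.3, 9.0]
grip_width: 0.381
grip_force: 41.7
```

send_rows(
  targets=[
    {"offset": [0,0,0],"spin": 0},
    {"offset": [0,0,0],"spin": 0},
    {"offset": [0,0,0],"spin": 0},
    {"offset": [0,0,0],"spin": 0},
  ],
  grip=0.72,
)

```text
time_s: 25.87
eef_pos: [573.0, 17.4, 51.4]
ee_rot: [-0.0, 0.982, -0.187, 0.0]
force: [-0.1, 0.1, -0.0]
grip_width: 0.718
grip_force: 0.0
```

send_rows(
  targets=[
    {"offset": [0,0,2],"spin": 0},
    {"offset": [0,0,6],"spin": 0},
    {"offset": [0,0,10],"spin": 0},
    {"offset": [0,0,14],"spin": 0},
    {"offset": [0,0,18],"spin": 0},
    {"offset": [0,0,22],"spin": 0},
    {"offset": [0,0,24],"spin": 0},
    {"offset": [0,0,24],"spin": 0},
  ],
  grip=1.0,
)

```text
time_s: 26.53
eef_pos: [574.2, 17.2, 296.6]
ee_rot: [-0.0, 0.982, -0.187, 0.005]
force: [0.2, -0.1, 0.3]
grip_width: 1.001
grip_force: 0.0
```

```bash
python3 pl.py; python3 - <<'E'
from h import *
np.set_printoptions(precision=2,suppress=True)
f=np.load("/tmp/pl.npz"); im,P=f["im"],f["P"]; z=P[...,2]
d=np.hypot(P[...,0]-627.3,P[...,1]+3.7)
m=((z>59)&(z<70)&(d>33)&(d<95)).astype(np.uint8); n,L,S,C=cv2.connectedComponentsWithStats(m)
for i in range(1,n):
    if S[i,4]>80:
        q=P[L==i]; c=np.median(q,0); print(S[i,4],(q.min(0)+q.max(0))/2,np.ptp(q,axis=0),"dist",np.hypot(c[0]-627.3,c[1]+3.7))
# lamp from top & scene
for n in("top","scene"):
    im,P,c,M=shot(n); h=cv2.cvtColor(im,cv2.COLOR_RGB2HSV); z=P[...,2]
    near=(abs(P[...,0]-540)<130)&(abs(P[...,1]+320)<110)&(z>120)&(z<290)
    y=near&(h[...,0]>18)&(h[...,0]<32)&(h[...,1]>150); r=near&((h[...,0]<6)|(h[...,0]>174))&(h[...,1]>150)
    for nm,k in(("yellow",y),("fin",r)): print(n,nm,k.sum(),np.percentile(P[k],[2,50,98],axis=0).ravel())
    b=(abs(P[...,0]-560)<90)&(abs(P[...,1]+310)<90)&(z>5)&(z<30); print("base",b.sum(),np.percentile(P[b],[1,50,99],axis=0).ravel())
    for q,zz in(("lamp_pivot",196),("lamp_grip",223)):
        for s in ctrl.place_of(n,q)[:2]: print(q,round(s["conf"],2),s["uv"],ray(s["uv"],zz,c,M))
E
```

```text
(array([573.51,  17.32, 293.41]), np.float64(-21.553536418993964), array([-0.17,  0.39,  1.23,  0.  ,  1.52,  1.77]), 26.5833)
hub top 76.63495623565547 ((628.5018920898438, -4.3535919189453125), (47.89640426635742, 58.315555572509766), 68.52206420898438)
deck [ 0.   -0.   49.65]
key 308 67.36080485738006 ((627.80322265625, -4.157259941101074), (8.553417205810547, 44.12126159667969), 68.7259521484375)
slateA_mid 0.67 [490.6, 263.7] [ 400.85 -159.17   16.  ]
slateA_mid 0.65 [423.5, 314.8] [358.41 -52.28  16.  ]
slateA_mid 0.57 [374.4, 149.4] [601.21 -61.18  16.  ]
slateD_mid 0.7 [324.3, 201.4] [563.42  19.45  16.  ]
1285 [606.14 -58.61  64.2 ] [46.03 45.6   8.23] dist 58.63789310324347
840 [573.33  18.15  63.62] [41.33 36.96  9.21] dist 57.893476930857815
top yellow 1032 [ 539.61 -330.15  198.87  584.54 -305.34  214.61  616.67 -272.12  227.79]
top fin 150 [ 469.2  -354.19  198.86  479.72 -344.7   235.85  490.34 -338.67  240.81]
base 1157 [ 481.35 -395.12    5.11  548.82 -305.76   16.11  634.25 -225.89   22.23]
lamp_pivot 0.7 [456.5, 242.3] [ 561.94 -310.96  196.  ]
lamp_grip 0.91 [482.0, 284.4] [ 482.81 -347.51  223.  ]
lamp_grip 0.54 [297.7, 222.8] [599.07 -16.76 223.  ]
scene yellow 1404 [ 548.48 -335.67  189.41  598.12 -320.21  212.51  628.53 -288.23  225.96]
scene fin 370 [ 476.67 -356.59  195.5   488.08 -351.51  221.49  496.27 -341.83  238.13]
base 1831 [ 521.65 -361.24    5.73  570.54 -325.06   15.68  606.02 -276.91   26.13]
lamp_pivot 0.71 [361.3, 268.7] [ 706.78 -135.38  196.  ]
lamp_pivot 0.67 [207.0, 290.5] [ 565.05 -318.25  196.  ]
lamp_grip 0.71 [151.6, 264.6] [ 487.13 -351.04  223.  ]
```

View pics/pl.png

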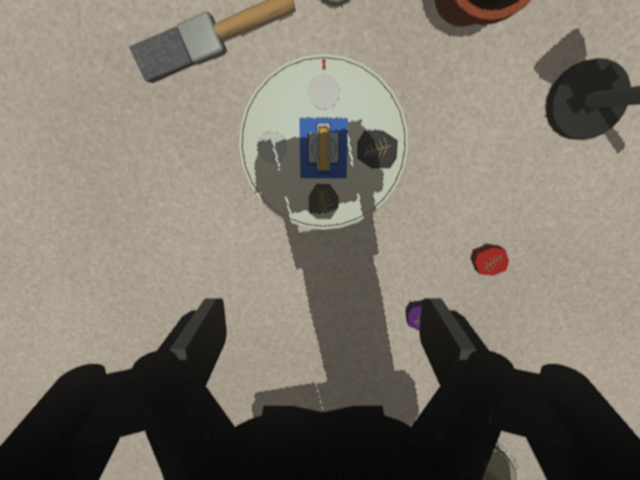

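Platter home with the key centred; slates flat at 58 mm from the axis on the -x and -y spots. Next is the lamp: I'll move above the red fin.

send_rows(
  targets=[
    {"offset": [-9,-36.6,4],"spin": 0.775},
    {"offset": [-9,-36.6,4],"spin": 0.775},
    {"offset": [-9,-36.6,4],"spin": 0.775},
    {"offset": [-9,-36.6,4],"spin": 0.775},
    {"offset": [-9,-36.6,4],"spin": 0.775},
    {"offset": [-9,-36.6,4],"spin": 0.775},
    {"offset": [-9,-36.6,4],"spin": 0.775},
    {"offset": [-9,-36.6,4],"spin": 0.775},
  ],
)

```text
time_s: 27.65
eef_pos: [498.0, -286.4, 324.4]
ee_rot: [-0.0, 0.98, 0.201, -0.0]
force: [1.3, -0.7, -0.4]
grip_width: 1.0
grip_force: 0.0
```

send_rows(
  targets=[
    {"offset": [-1.4,-5.7,0],"spin": 0},
    {"offset": [-1.4,-5.7,0],"spin": 0},
    {"offset": [-1.4,-5.7,0],"spin": 0},
  ],
)

```text
time_s: 27.9
eef_pos: [483.5, -345.0, 323.1]
ee_rot: [-0.001, 0.981, 0.196, -0.001]
force: [0.8, 0.1, -0.9]
grip_width: 0.999
grip_force: 0.0
```

```bash
cat > lamp.py <<'E'
from h import *
np.set_printoptions(precision=2,suppress=True)
im,P,c,M=shot("wrist"); print(pose()); h=cv2.cvtColor(im,cv2.COLOR_RGB2HSV); z=P[...,2]
near=(z>120)&(z<300)&(abs(P[...,0]-540)<140)&(abs(P[...,1]+330)<140)
def rect(k,nm):
    k=cv2.morphologyEx(k.astype(np.uint8),cv2.MORPH_OPEN,np.ones((3,3)))>0
    q=P[k]; print(nm,k.sum(),np.percentile(q,[1,50,99],axis=0).ravel(),cv2.minAreaRect(np.ascontiguousarray(q[:,:2].astype(np.float32))))
    return q
r=near&((h[...,0]<6)|(h[...,0]>174))&(h[...,1]>150); q=rect(r,"fin")
zt=np.percentile(q[:,2],97); rect(r&(z>zt-3),"fin top")
rect(near&(h[...,0]>18)&(h[...,0]<32)&(h[...,1]>150),"yellow")
for n,zz in(("lamp_pivot",196),("lamp_grip",223)):
    for s in ctrl.place_of("wrist",n)[:2]: print(n,round(s["conf"],2),s["uv"],ray(s["uv"],zz,c,M))
E
python3 lamp.py
```

```text
(array([ 484.4 , -342.77,  323.48]), np.float64(22.707855778905316), array([-0.81,  0.43,  1.1 ,  0.  ,  1.62,  0.36]), 27.95)
fin 283 [ 472.93 -351.25  237.74  485.66 -345.48  238.96  493.8  -339.3   240.3 ] ((483.5759582519531, -346.35968017578125), (21.333354949951172, 8.645170211791992), 22.411117553710938)
fin top 283 [ 472.93 -351.25  237.74  485.66 -345.48  238.96  493.8  -339.3   240.3 ] ((483.5759582519531, -346.35968017578125), (21.333354949951172, 8.645170211791992), 22.411117553710938)
yellow 7782 [ 542.98 -331.59  204.93  592.14 -306.    216.78  623.13 -272.2   228.48] ((580.85400390625, -307.3819885253906), (80.74076843261719, 55.47473907470703), 21.621192932128906)
lamp_pivot 0.78 [325.5, 122.0] [ 559.79 -315.8   196.  ]
lamp_grip 0.91 [326.4, 238.0] [ 482.4  -348.88  223.  ]
```

send_rows(
  targets=[
    {"offset": [-0.12,-0.26,-3],"spin": 0},
    {"offset": [-0.12,-0.26,-6],"spin": 0},
    {"offset": [-0.12,-0.26,-8.5],"spin": 0},
    {"offset": [-0.12,-0.26,-10.5],"spin": 0},
    {"offset": [-0.12,-0.26,-11.1],"spin": 0},
    {"offset": [-0.12,-0.26,-11.1],"spin": 0},
    {"offset": [-0.12,-0.26,-11.1],"spin": 0},
  ],
  grip=0.6,
)

```text
time_s: 28.63
eef_pos: [484.4, -343.8, 214.7]
ee_rot: [0.001, 0.98, 0.199, 0.0]
force: [-0.1, -0.5, 0.9]
grip_width: 0.6
grip_force: 0.0
```

send_rows(
  targets=[
    {"offset": [0,0,0],"spin": 0},
    {"offset": [0,0,0],"spin": 0},
    {"offset": [0,0,0],"spin": 0},
    {"offset": [0,0,0],"spin": 0},
    {"offset": [0,0,0],"spin": 0},
    {"offset": [0,0,0],"spin": 0},
    {"offset": [0,0,0],"spin": 0},
    {"offset": [0,0,0],"spin": 0},
  ],
  grip=0.0,
  squeeze=25,
)

```text
time_s: 29.3
eef_pos: [483.9, -344.8, 213.9]
ee_rot: [0.001, 0.98, 0.198, 0.0]
force: [1.5, -3.2, 4.0]
grip_width: 0.135
grip_force: 25.8
```

```bash
python3 - <<'E'
from h import *
p=pose();print(p); e=np.array(p[0]); piv=np.array([561.8,-313.0])
r=e[:2]-piv; rr=np.hypot(*r); a0=np.degrees(np.arctan2(*(-r)[::-1])); print(rr,a0)
for k in range(1,9):
    a=np.radians(a0+7*k); t=piv-rr*np.array([np.cos(a),np.sin(a)]); print(k,np.round((t-e[:2])/10,2),round(np.radians(7*k),3))
E
```

```text
(array([ 483.91282659, -344.83948705,  213.93899418]), np.float64(22.826384103444028), array([-8.16075636e-01,  4.77912337e-01,  1.30493325e+00, -1.27813577e-04,
        1.35689034e+00,  3.56352621e-01]), 29.3)
84.14371466302023 22.23424631028714
1 [ 0.45 -0.93] 0.122
2 [ 1.   -1.79] 0.244
3 [ 1.66 -2.58] 0.367
4 [ 2.41 -3.28] 0.489
5 [ 3.23 -3.89] 0.611
6 [ 4.13 -4.39] 0.733
7 [ 5.08 -4.78] 0.855
8 [ 6.07 -5.05] 0.977
```

send_rows(
  targets=[
    {"offset": [0.45,-0.93,0],"spin": 0.12},
    {"offset": [1.0,-1.79,0],"spin": 0.24},
    {"offset": [1.66,-2.58,0],"spin": 0.365},
    {"offset": [2.41,-3.28,0],"spin": 0.485},
    {"offset": [3.23,-3.89,0],"spin": 0.61},
    {"offset": [4.13,-4.39,0],"spin": 0.73},
    {"offset": [5.08,-4.78,0],"spin": 0.85},
    {"offset": [6.07,-5.05,0],"spin": 0.97},
  ],
)

```text
time_s: 29.97
eef_pos: [544.0, -396.3, 214.0]
ee_rot: [0.001, 0.773, 0.634, -0.001]
force: [-1.9, -4.4, 7.1]
grip_width: 0.136
grip_force: 24.2
```

send_rows(
  targets=[
    {"offset": [0,0,0],"spin": 0},
    {"offset": [0,0,0],"spin": 0},
  ],
)

```text
time_s: 30.13
eef_pos: [544.5, -396.3, 214.0]
ee_rot: [0.002, 0.775, 0.632, -0.001]
force: [0.1, -8.8, 6.1]
grip_width: 0.137
grip_force: 24.3
```

```bash
sed -i 's/(z<300)/(z<300)/' lamp.py; python3 lamp.py
```

```text
(array([ 544.4 , -396.32,  214.06]), np.float64(78.41644886046188), array([-0.8 ,  0.66,  1.  , -0.  ,  1.47, -0.6 ]), 30.1833)
fin 1898 [ 538.09 -409.12  211.27  545.59 -392.56  238.16  551.59 -386.32  239.78] ((544.4314575195312, -398.0307922363281), (24.114368438720703, 11.436963081359863), 79.10807037353516)
fin top 1321 [ 537.98 -409.25  236.78  544.66 -397.43  238.54  551.3  -386.98  239.91] ((544.3727416992188, -398.3866882324219), (23.41558265686035, 11.372757911682129), 79.24008178710938)
yellow 15185 [ 544.37 -334.59  204.2   563.89 -297.58  214.72  591.36 -273.64  223.79] ((564.1392211914062, -305.5118408203125), (63.487945556640625, 55.241092681884766), 79.15096282958984)
lamp_pivot 0.87 [324.0, 116.9] [ 562.05 -315.44  196.  ]
```

send_rows(
  targets=[
    {"offset": [0.03,0.18,0.45],"spin": 0},
    {"offset": [0.07,0.37,0.9],"spin": 0},
    {"offset": [0.12,0.59,1.33],"spin": 0},
    {"offset": [0.17,0.83,1.75],"spin": 0},
    {"offset": [0.22,1.1,2.15],"spin": 0},
    {"offset": [0.27,1.38,2.54],"spin": 0},
    {"offset": [0.34,1.7,2.9],"spin": 0},
    {"offset": [0.4,2.03,3.28],"spin": 0},
  ],
)

```text
time_s: 30.95
eef_pos: [548.5, -373.8, 245.2]
ee_rot: [-0.001, 0.775, 0.632, 0.0]
force: [4.8, -0.2, -8.4]
grip_width: 0.141
grip_force: 24.3
```

```bash
cat > tilt.py <<'E'
from h import *
import sys
np.set_printoptions(precision=3,suppress=True)
a=np.radians(78.7); piv=np.array([562,-313.5])
for n in sys.argv[1:]:
    im,P,c,M=shot(n); h=cv2.cvtColor(im,cv2.COLOR_RGB2HSV); z=P[...,2]
    X=(P[...,:2]-piv)@np.array([np.cos(a),np.sin(a)]); Y=(P[...,:2]-piv)@np.array([-np.sin(a),np.cos(a)])
    near=(z>120)&(z<300)&(abs(X)<110)&(abs(Y)<45)
    r=near&((h[...,0]<6)|(h[...,0]>174))&(h[...,1]>150)&(X<0); y=near&(h[...,0]>18)&(h[...,0]<32)&(h[...,1]>150)&(z>150)
    er=lambda k:cv2.erode(k.astype(np.uint8),np.ones((3,3)))>0
    if n=="wrist": print(pose(),ctrl.sense()["force"])
    if er(r).sum()>30:
        q=np.c_[X[er(r)],Y[er(r)],z[er(r)]]; zz=q[:,2]
        up=q[abs(q[:,1]-np.median(q[:,1]))<4]
        # top edge line: max z per x bin
        b=np.arange(np.percentile(up[:,0],3),np.percentile(up[:,0],97),2); t=[(x+1,np.percentile(up[(up[:,0]>=x)&(up[:,0]<x+2)][:,2],80)) for x in b if ((up[:,0]>=x)&(up[:,0]<x+2)).sum()>4]
        print(n,"fin med",np.median(q,0),"profile",np.round(np.array(t).T,1).tolist())
        if len(t)>3: print("fin tilt from slope",-np.arctan(np.polyfit(*np.array(t).T,1)[0]))
    if y.sum()>50:
        k=er(y)&(abs(Y)<5); q=np.c_[X[k],z[k]]; p=np.polyfit(q[:,0],q[:,1],1); print(n,"yellow ridge slope",p,k.sum(),np.percentile(q[:,0],[2,98]),"Ymid",np.percentile(Y[er(y)],[1,50,99]))
E
python3 tilt.py wrist scene
```

```text
(array([ 548.798, -373.047,  246.086]), np.float64(78.48801264723224), array([-0.774,  0.629,  0.982,  0.001,  1.532, -0.573]), 31.0) [ 2.715  2.063 -7.137]
wrist fin med [-64.258   0.842 268.982] profile [[-72.9, -70.9, -68.9, -66.9, -64.9, -62.9, -60.9, -58.9, -56.9, -54.9], [273.1, 272.3, 271.5, 270.5, 270.0, 269.0, 267.8, 267.2, 266.4, 265.5]]
fin tilt from slope 0.3997533199545459
wrist yellow ridge slope [ -0.196 214.987] 3381 [-13.618  63.451] Ymid [-25.12    0.038  24.411]
scene fin med [-80.795  -5.21  243.233] profile [[-89.2, -87.2, -85.2, -83.2, -81.2, -79.2, -77.2, -75.2, -73.2], [240.6, 246.2, 250.1, 253.9, 258.1, 260.4, 259.1, 258.2, 240.0]]
fin tilt from slope -0.45008453107523544
scene yellow ridge slope [ -0.196 212.187] 220 [-18.401  54.911] Ymid [-31.001 -15.241   8.39 ]
```

send_rows(
  targets=[
    {"offset": [0.02,0.1,0.13],"spin": 0},
    {"offset": [0.04,0.2,0.27],"spin": 0},
    {"offset": [0.04,0.2,0.27],"spin": 0},
  ],
)

```text
time_s: 31.3
eef_pos: [549.0, -371.5, 247.8]
ee_rot: [-0.001, 0.775, 0.633, 0.0]
force: [5.0, 2.1, -9.4]
grip_width: 0.137
grip_force: 24.6
```

send_rows(
  targets=[
    {"offset": [0,0,0],"spin": 0},
    {"offset": [0,0,0],"spin": 0},
    {"offset": [0,0,0],"spin": 0},
    {"offset": [0,0,0],"spin": 0},
    {"offset": [0,0,0],"spin": 0},
  ],
  grip=0.6,
)

```text
time_s: 31.72
eef_pos: [548.6, -372.7, 249.3]
ee_rot: [0.0, 0.775, 0.632, -0.0]
force: [0.8, -0.4, 0.0]
grip_width: 0.6
grip_force: 0.0
```

send_rows(
  targets=[
    {"offset": [0,0,2],"spin": 0},
    {"offset": [0,0,5],"spin": 0},
    {"offset": [0,0,8],"spin": 0},
    {"offset": [0,0,11],"spin": 0},
    {"offset": [0,0,12],"spin": 0},
    {"offset": [0,0,12],"spin": 0},
  ],
)

```text
time_s: 32.22
eef_pos: [549.0, -372.9, 372.2]
ee_rot: [0.003, 0.775, 0.632, 0.0]
force: [0.1, -0.6, -0.3]
grip_width: 0.602
grip_force: 0.0
```

```bash
python3 tilt.py wrist; python3 lamp.py
```

```text
(array([ 548.868, -372.748,  369.628]), np.float64(78.41861690206885), array([-0.773,  0.632,  0.666, -0.   ,  1.842, -0.571]), 32.2667) [-0.055 -0.206 -0.206]
wrist fin med [-60.64   -0.05  270.641] profile [[-68.4, -66.4, -64.4, -62.4, -60.4, -58.4, -56.4, -54.4], [275.4, 274.2, 272.9, 272.2, 270.9, 270.2, 269.6, 268.8]]
fin tilt from slope 0.43610404519034973
wrist yellow ridge slope [ -0.239 215.069] 1068 [-13.206  62.416] Ymid [-24.885  -0.034  23.824]
(array([ 548.73, -372.62,  368.  ]), np.float64(78.41766957495162), array([-0.77,  0.63,  0.67, -0.  ,  1.84, -0.57]), 32.3167)
fin 298 [ 544.14 -382.6   266.48  549.54 -372.91  271.06  554.75 -364.41  275.98] ((549.253662109375, -373.57257080078125), (18.271617889404297, 8.387149810791016), 78.43838500976562)
fin top 64 [ 543.72 -382.94  272.25  549.47 -379.87  274.24  552.23 -377.27  276.54] ((548.0090942382812, -379.6383056640625), (5.846321105957031, 8.317376136779785), 77.99266052246094)
yellow 4726 [ 544.69 -332.99  188.12  566.85 -283.48  204.2   596.77 -250.43  220.6 ] ((567.1243286132812, -293.6105041503906), (88.85884857177734, 55.58350372314453), 80.38314819335938)
lamp_pivot 0.56 [324.7, 150.7] [ 562.81 -317.73  196.  ]
lamp_grip 0.92 [323.8, 238.8] [ 546.77 -392.02  223.  ]
lamp_grip 0.57 [322.6, 148.9] [ 561.56 -314.    223.  ]
```

```bash
python3 - <<'E'
from h import *
np.set_printoptions(precision=1,suppress=True)
for cam in("top","scene"):
    im,P,c,M=shot(cam); z=P[...,2]
    m=((z>8)&(z<26)&(np.hypot(P[...,0],P[...,1])<900)).astype(np.uint8); n,L,S,C=cv2.connectedComponentsWithStats(m)
    for i in range(1,n):
        q=P[L==i]; e=np.ptp(q[:,:2],axis=0)
        if S[i,4]>40 and e.max()<70: print(cam,"bench",C[i],S[i,4],(q.min(0)+q.max(0))[:2]/2,e,np.median(im[L==i],0))
    d=np.hypot(P[...,0]-627.3,P[...,1]+3.7); m=((z>57)&(z<72)&(d>31)&(d<95)).astype(np.uint8); n,L,S,C=cv2.connectedComponentsWithStats(m)
    for i in range(1,n):
        if S[i,4]>30: q=P[L==i]; print(cam,"deck",S[i,4],(q.min(0)+q.max(0))/2,np.median(q[:,2]))
E
```

```text
top bench [331.5 161.4] 43 [767.  -80.5] [16.3 42.4] [78. 77. 72.]
top bench [371.3 324.7] 317 [ 401.3 -162.1] [38.9 41.5] [80. 19. 18.]
top bench [320.2 348.4] 325 [352.5 -50.1] [44.9 43.3] [49. 27. 61.]
top bench [274.3 476. ] 126 [90.1 50.3] [19.4 47.4] [70. 66. 58.]
top deck 324 [603.3 -59.3  64.3] 64.49413404190636
top deck 243 [570.4  17.3  64.8] 64.53225887141957
scene bench [248.4 240.6] 237 [355.1 -52.1] [46.2 44.5] [58. 31. 69.]
scene bench [370.6 313. ] 105 [682.8 -44.2] [38.2 55.8] [63. 67. 65.]
scene bench [408.  358.1] 204 [787.8 -92.3] [44.8 31.1] [103.  99.  89.]
scene bench [334.5 395.3] 187 [ 735.7 -227.9] [53.8 44.8] [84. 47. 29.]
scene deck 203 [572.3  10.5  64.5] 63.53464234067269
scene deck 343 [605.5 -60.7  62.2] 63.74460296540474
scene deck 160 [648.8 -17.6  64.5] 64.44445973382312
```

```bash
python3 -c "
from rig import ctrl
print(ctrl.finish_job())"
```

```text
the job is handed in; nothing more can be done
None
```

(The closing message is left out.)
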